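# Thread four ring biscuits on a dowel and hang it on the display stand

### The arm

A 6-joint arm with a two-finger parallel gripper is mounted at the origin on the work surface. World frame = base frame: x ahead of the robot, y to its left, z up, the work surface at z = 0. Lengths are in mm, angles in rad, forces in N, time in s.
With the tool pointing down it reaches from about 375 to 825 mm from the base axis. Payload 5.5 kg.
Tool frame: the origin (TCP) lies between the finger pads; the fingertips stand 25 mm ahead of it and the grasp point (between the pads) lies 6 mm ahead of it; z points along the fingers, y is the line along which they close (so a half turn about z gives the same grasp; the last joint's range is limited). The gripper opens to 85 mm and grips with 20 to 120 N. Pads are 22 mm wide; open, the fingers measure 114 mm over their backs; the gripper's body (76 mm by 85 mm) begins 54 mm behind the grasp point. The pads swing forward as they close: fully open they stand 13 mm farther back than shut.
Start: joints at [-1.214, 0.314, -0.047, 1.21, 0, 1.571], TCP at [209.563, -562.208, 256.299] pointing down, gripper open.
Joint ranges: [-2.67, 2.67], [-0.69, 1.73], [-1.03, 1.25], [-2.08, 2.16], [-1.42, 1.45], [-3.14, 3.14]. Speed limits (rad/s): [2.39, 2.39, 3.01, 3.14, 3.14, 3.14].

### API

Orientations are given as a unit quaternion [x, y, z, w].
In Python, from plant import * gives the robot as it stands. The module is installed in compiled form; this text tells all that it offers.
- The arm moves only by the shell command python3 -m pendant 'ROWS' [FORCE]. ROWS is JSON, a list of rows, each an object of numbers: "claw": the closure in counts, from 0 (fully open) to 255 (shut); "dx", "dy", "dz": the shift along the tool's x, y, z in cm; "twist": the turn about the tool's z in rad. A call has exactly 5 rows; each row shifts and turns the commanded pose from where the row before left it, along the tool's axes as they then stand; what a row does not reach is not made up. A row lasts 1/8 s, in which the tool goes at most 62.5 mm and 10.7 degrees, less where a joint would pass 70% of its speed; a pose out of reach is approached as far as the arm can. A call with a gripper value outside its range is refused whole. The fingers move at their own pace and stop on an object; FORCE is the grip in N (left out, the last holds). Time passes only in rows, so rows that do not move let the fingers close, or fill a call up. It gives the time, the measured TCP pose, the force, the opening and the grip force at its end, in the units of the state.
- get_obs(): the state, without advancing time (a new reading comes with each control period).
- camera(name): name is "side" or "top" or "wrist"; returns the picture (400x640x3 uint8, red, green, blue); there is no depth.
- camera_info(name): a dict with "fx", "fy", "cx", "cy" (pixels), "camera_from_world" (4x4, takes a point from world to camera coordinates). Camera axes: x right, y down, z forward; pixel columns grow to the right and rows downward; lengths in mm; the calibration is good to about 2 mm. A picture is of the moment at which its call begins: read the wrist's pose just before it. camera_info takes no time and is no camera call; for the wrist camera it gives the pose at the moment of the call.
- close_job(): hands the job in; it is judged then, once.
Trained networks look in the newest picture that a camera, given by its name, has taken for a name from the list of things; names that differ only in an ending like _2 or _b are one class to them, and where a whole thing is asked for, a point or a joint stands for the part that bears it (a point fixed in the world has none). Each returns a list of dicts, best first, with "p" (0 to 1); they miss things now and then, are a little off and sometimes report something else, mostly with a low value. They report only what shows in the picture. A call takes as long as a camera call. They do not tell look-alikes from the thing itself.
- cut_out(camera, name): "mask" (400x640 bool, what is visible of it) and "uv" ([column, row] in pixels, amid what is visible of it).
- spot_point(camera, name): "uv" ([column, row] in pixels: a listed point, or the origin of a listed thing).
The state is a dict: "clock": time; "joints": joint angles; "joint_vel": joint speeds; "joint_efforts": joint torques, N m; "tool_pos": TCP position; "ee_rot": TCP orientation; "ft_force": force on the tool from outside, world axes, zero at the start; "ft_torque": the same for the moment, N m; "gripper_width": finger opening in mm; "finger_force": force on a finger pad.
Only numpy, scipy, OpenCV 4.12 (cv2) and the standard library are available. Lean on these libraries where they do the work, as an engineer would, in place of code of your own. Each camera call takes 0.05 s, during which the arm holds its last target. There are 200 camera calls.

### The job

Get the ring biscuits ready for the shot: run the wooden rod lengthwise through all four biscuits where they stand in the dowel rack, lift them off together on the rod, and lay the rod gently in the two sockets of the display stand with all four still hanging on it, then let go. The biscuits are brittle: ease the rod through by feel, giving way where it binds, keep the gripper off them, and leave the bottle, jar, bag and egg cups standing where they are.

Things in the scene. Friction and masses are not known exactly. Their poses are not given: they have to be found in the camera images.
- rod_mid (a point): Middle of the axis of the loose wooden rod: a plain straight dowel, 18 mm in diameter, 250 mm long, about 60 g, both ends alike, turned down over the last 14 mm to a blunt 7 mm nose. Its own y axis runs along the rod (ends at y = -125 and +125 mm). At the start it lies level on a dark low rest, its axis 45 mm above the table.
- rest: Dark wooden rolling-pin rest under the rod, fixed; origin on the table under its middle, y along the rod. Board 60 x 130 x 12 mm and two notched cheeks 60 mm wide, 14 mm thick, 49 mm high at y = -48 and +48 mm; the rod overhangs the cheeks by about 70 mm at each end.
- rack_mid (a point): Middle of the pale dowel rack (fixed), 52 mm above the table, about the height of the biscuits' centres. Its y axis runs along the rack, level: the way the rod must go through. Slots at y = -70.5, -41.5, +41.5, +70.5 mm hold one upright biscuit each; the wide middle gap is empty.
- rack: The same rack; origin on the table under its middle, same axes. Two rails (x = -20, +20 mm, tops 25 mm above the table) carry the biscuits between pairs of 6 mm upright dowels (x = -22, +22 mm; y = -85, -56, -27, +27, +56, +85 mm; tops at 88 mm). End bars 72 mm wide, 26 mm high at y = -100, +100 mm. At biscuit-centre height only the biscuits stand in the rod's way.
- biscuit_a_mid (a point): About the middle of the outline of a loose ring biscuit, 63 x 77 mm, 19 mm thick, 50 g, on edge in any slot with a few mm of play; y is the ring's axis. It is a rope of dough with an overlapped joint that thickens one side, so its round 25 mm hole lies 5 to 8 mm from this point, away from the  see or feel where. Against a rod too high the biscuit rides up; against one too low it binds
- biscuit_b_mid (a point): About the middle of the outline of a loose ring biscuit, 63 x 77 mm, 19 mm thick, 50 g, on edge in any slot with a few mm of play; y is the ring's axis. It is a rope of dough with an overlapped joint that thickens one side, so its round 25 mm hole lies 5 to 8 mm from this point, away from the  see or feel where. Against a rod too high the biscuit rides up; against one too low it binds
- biscuit_c_mid (a point): About the middle of the outline of a loose ring biscuit, 63 x 77 mm, 19 mm thick, 50 g, on edge in any slot with a few mm of play; y is the ring's axis. It is a rope of dough with an overlapped joint that thickens one side, so its round 25 mm hole lies 5 to 8 mm from this point, away from the  see or feel where. Against a rod too high the biscuit rides up; against one too low it binds
- biscuit_d_mid (a point): About the middle of the outline of a loose ring biscuit, 63 x 77 mm, 19 mm thick, 50 g, on edge in any slot with a few mm of play; y is the ring's axis. It is a rope of dough with an overlapped joint that thickens one side, so its round 25 mm hole lies 5 to 8 mm from this point, away from the  see or feel where. Against a rod too high the biscuit rides up; against one too low it binds
- stand_seat (a point): Where the middle of the rod's axis belongs in the display stand (fixed), 114 mm above the table; y runs along the stand, level, the line of the seated rod. Each of two posts has a socket, open above and towards the other post, closed behind: 26 mm wide, from y = 99 to 129 mm either side. The rod has 4 mm of end play. Its ends cannot be held while going in: hold it between the biscuits.
- stand: The same display stand; origin on the table under its middle, same axes. Board 90 x 310 x 16 mm. Socket floors are 105 mm above the table, the cheeks beside the rod stand up to 133 mm and the closed outer walls (y = 129 to 141 mm either side) up to 142 mm.
- rod: The same rod; origin and axes as the point rod_mid.
- biscuit_a: The same biscuit; origin and axes as the point biscuit_a_mid. It cracks if the rod pushes on it with more than 9 N or the fingers press it with more than 6 N.
- biscuit_b: The same biscuit; origin and axes as the point biscuit_b_mid. It cracks if the rod pushes on it with more than 9 N or the fingers press it with more than 6 N.
- biscuit_c: The same biscuit; origin and axes as the point biscuit_c_mid. It cracks if the rod pushes on it with more than 9 N or the fingers press it with more than 6 N.
- biscuit_d: The same biscuit; origin and axes as the point biscuit_d_mid. It cracks if the rod pushes on it with more than 9 N or the fingers press it with more than 6 N.
- oil_bottle: Prop: dark oil bottle 64 mm across, 250 mm tall; origin at the centre of its foot. Leave alone.
- preserve_jar: Prop: jar of preserve 72 mm across, 85 mm tall; origin at the centre of its foot. Leave alone.
- flour_bag: Prop: paper bag 65 x 95 mm, 186 mm tall; origin at the centre of its foot. Leave alone.
- egg_cup1: Prop: white egg cup 52 mm across with an egg, 82 mm tall; origin at the centre of its foot. Leave alone.
- egg_cup2: Prop: another egg cup with an egg, same size; origin at the centre of its foot. Leave alone.
Not all that is in view belongs to the job. Leave any green look-alike of the biscuit_a alone. Leave any blue look-alike of the biscuit_c alone.

How it is judged:
By the outcome, as a careful person would: the job done as asked, in the order asked, and still so for the second after the job is handed in, with the robot touching nothing.
It also fails if it takes over 72 s, if anything falls off the work surface, if the arm or the gripper's body presses on something with over 40 N, if the wrist force passes 120 N, or if a joint passes its speed limit or range.

## Working session

There is one attempt and no reset: what is moved stays moved. The work goes in short steps, Python scripts to look and compute and a shell command to move; the robot and the scene stay as the last step left them, time stands still between calls to the robot, and variables do not carry over. Pictures are saved under pics/ and viewed, at most 10 in all, crops included, and the job is handed in when it is done.

```bash
mkdir -p pics
cat > h.py <<'E'
from plant import *
import numpy as np, cv2
from scipy.spatial.transform import Rotation as R
def ray(ci,uv):
    T=np.array(ci["camera_from_world"]);Rm=T[:3,:3];c=-Rm.T@T[:3,3]
    d=Rm.T@np.array([(uv[0]-ci["cx"])/ci["fx"],(uv[1]-ci["cy"])/ci["fy"],1.]);return c,d/np.linalg.norm(d)
def onz(ci,uv,z):
    c,d=ray(ci,uv);return c+d*(z-c[2])/d[2]
def proj(ci,p):
    T=np.array(ci["camera_from_world"]);q=T[:3,:3]@np.asarray(p,float)+T[:3,3]
    return np.array([ci["fx"]*q[0]/q[2]+ci["cx"],ci["fy"]*q[1]/q[2]+ci["cy"]])
def snap(n,f=None):
    im=camera(n)
    if f: cv2.imwrite("pics/"+f,im[:,:,::-1])
    return im
E
python3 - <<'E'
from h import *
np.set_printoptions(precision=1,suppress=True)
s=get_obs();print(s)
ims=[]
for n in ("top","side"):
    im=snap(n,n+"0.png");ims.append(im)
    ci=camera_info(n);T=np.array(ci["camera_from_world"]);print(n,ci["fx"],"cam at",-T[:3,:3].T@T[:3,3],"dir",T[2,:3])
    for nm,z in [("rod_mid",45),("rack_mid",52),("rack",0),("rest",0),("stand_seat",114),("stand",0),("biscuit_a_mid",52),("oil_bottle",0),("preserve_jar",0),("flour_bag",0),("egg_cup1",0)]:
        for r in spot_point(n,nm): 
            if r["p"]>.2: print(n,nm,round(r["p"],2),np.array(r["uv"]),onz(ci,r["uv"],z))
E
```

```text
{'clock': 0.0, 'joints': array([-1.2,  0.3, -0. ,  1.2,  0. ,  1.6]), 'joint_vel': array([-0., -0., -0., -0., -0., -0.]), 'joint_efforts': array([  0., -54.,  34.,   0.,   0.,   0.]), 'tool_pos': array([ 209.4, -561.7,  255.4]), 'ee_rot': array([ 1. ,  0.2, -0. , -0. ]), 'ft_force': array([-0.3,  0.2, -0.5]), 'ft_torque': array([ 0.1, -0. , -0. ]), 'finger_force': 0.0, 'gripper_width': 85.71633875146492}
top 443.16055030468794 cam at [ 379.8   15.8 1244.8] dir [ 0.1  0.  -1. ]
top rod_mid 0.9 [436.1 185.3] [ 542.  -315.5   45. ]
top rack_mid 0.75 [265.  220.3] [452.1 151.   52. ]
top rack 0.78 [266.5 218.8] [459.5 152.7   0. ]
top rack 0.46 [219.9 180.1] [571.2 284.8   0. ]
top rack 0.43 [249.9 221. ] [453.9 199.3   0. ]
top rest 0.59 [432.9 189.4] [ 536.5 -318.4    0. ]
top rest 0.4 [427.6 143. ] [ 670.5 -308.8    0. ]
top stand_seat 0.77 [326.8 143.3] [646.6 -17.1 114. ]
top stand 0.68 [322.9 152.8] [646.   -8.8   0. ]
top biscuit_a_mid 0.73 [214.6 270.6] [319.9 285.4  52. ]
top biscuit_a_mid 0.51 [240.6 215.9] [464.9 216.8  52. ]
top oil_bottle 0.9 [183.3 154.5] [646.5 390.1   0. 
[... 620 characters left out ...]
.22 [319.7 252.3] [436.  200.7 114. ]
side stand 0.79 [285.8 205.1] [647.5 -15.    0. ]
side stand 0.35 [363.4 160.2] [ 533.6 -332.9    0. ]
side stand 0.31 [322.8 156.4] [ 665.1 -294.1    0. ]
side biscuit_a_mid 0.67 [306.4 273. ] [460.3 214.9  52. ]
side biscuit_a_mid 0.58 [347.5 327.2] [332.3 294.7  52. ]
side oil_bottle 0.64 [188.6 315.3] [648.2 384.7   0. ]
side preserve_jar 0.73 [357.2 161.1] [ 550.1 -318.6    0. ]
side preserve_jar 0.48 [326.4 230.9] [499.5  29.2   0. ]
side flour_bag 0.57 [196.9 277. ] [700.2 298.6   0. ]
side egg_cup1 0.75 [393.5 177.7] [ 413.9 -280.3    0. ]
side egg_cup1 0.54 [321.4 154.4] [ 674.9 -303.4    0. ]
side egg_cup1 0.29 [309.4 261.4] [491.2 142.2   0. ]
```

View pics/top0.png

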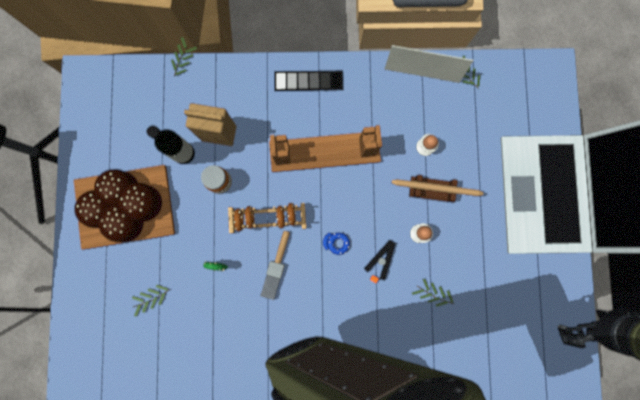

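View pics/side0.png

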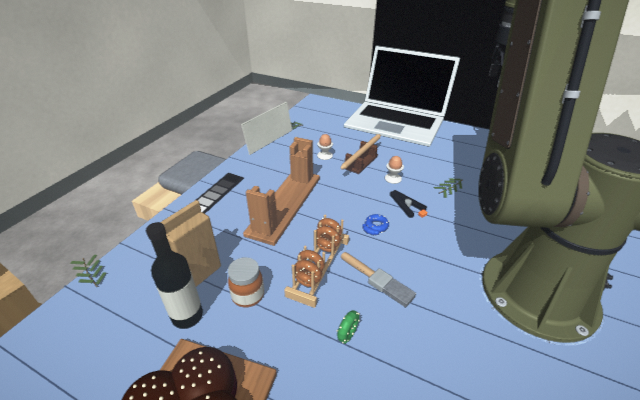

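The top view shows the rod on its rest at (437,187), the rack at (267,217), the stand at (326,147), and a green look-alike at (215,266) plus a blue one at (337,243). The side view agrees: rack at (318,262), stand at (284,205), and no brown biscuits outside the rack.

```bash
cat >> h.py <<'E'
def yaw():
    x=R.from_quat(get_obs()["ee_rot"]).as_matrix()[:,0];return np.arctan2(x[1],x[0])
def plan(x,y,z,yw=None,s=None):
    "shift in current tool axes (cm) and twist to bring TCP to x,y,z and tool x to yaw; also shift in axes after the twist"
    s=s or get_obs();M=R.from_quat(s["ee_rot"]).as_matrix();d=(np.array([x,y,z])-s["tool_pos"])/10
    cur=np.arctan2(M[1,0],M[0,0]);t=0 if yw is None else -(yw-cur)
    M2=M@R.from_rotvec([0,0,t]).as_matrix()
    print("now",np.round(s["tool_pos"],1),"yaw",round(cur,4),"| shift now",np.round(M.T@d,2),"twist",round(t,4),"shift after twist",np.round(M2.T@d,2))
def axis(ci,mask,z):
    v,u=np.nonzero(mask);P=np.array([onz(ci,(a,b),z)[:2] for a,b in zip(u,v)])
    (c,wh,a)=cv2.minAreaRect(P.astype(np.float32));m=P.mean(0);w,V=np.linalg.eigh(np.cov(P.T));d=V[:,1]*np.sign(V[1,1])
    q=(P-m)@d;return m,np.arctan2(d[1],d[0]),(q.min(),q.max()),c,wh,a
E
python3 - <<'E'
from h import *
np.set_printoptions(precision=2,suppress=True)
for n in ("top","side"):
    snap(n);ci=camera_info(n)
    for nm,z in [("rod",45),("rack",15),("stand",16),("rest",12)]:
        r=cut_out(n,nm)
        if r: print(n,nm,r[0]["p"],axis(ci,r[0]["mask"],z))
ci=camera_info("wrist");T=np.array(ci["camera_from_world"]);M=R.from_quat(get_obs()["ee_rot"]).as_matrix()
print("wrist",ci["fx"],"cam in tool",M.T@(-T[:3,:3].T@T[:3,3]-get_obs()["tool_pos"]),"dir",M.T@T[2,:3],"right",M.T@T[0,:3])
plan(530,-330,230,1.70)
E
```

```text
top rod 0.56 (array([ 535.17, -320.83]), np.float64(1.4255389994464411), (np.float64(-120.12549931111359), np.float64(124.15477006367722)), (535.573974609375, -318.8468322753906), (244.2881317138672, 18.439144134521484), 81.54552459716797)
top rack 0.74 (array([459.47, 150.8 ]), np.float64(1.6320214554124264), (np.float64(-106.97704554358009), np.float64(106.87925568390722)), (460.6609802246094, 150.8396453857422), (70.00390625, 213.904541015625), 3.227385997772217)
top stand 0.76 (array([648.75, -14.49]), np.float64(1.664744109593884), (np.float64(-161.8342278178867), np.float64(157.14625953310298)), (653.245361328125, -16.395095825195312), (107.46610260009766, 318.86431884765625), 5.268991470336914)
top rest 0.77 (array([ 532.25, -316.35]), np.float64(1.4585617441610799), (np.float64(-62.131944259154686), np.float64(65.13347095020477)), (536.70849609375, -315.75848388671875), (127.60102844238281, 64.61176300048828), 82.21390533447266)
side rod 0.7 (array([ 540.59, -309.79]), np.float64(1.4336873114999513), (np.float64(-135.9523793376164), np.float64(116.0881669781285)), (539.100524
[... 331 characters left out ...]
stand 0.73 (array([670.11, -37.6 ]), np.float64(1.7859099804595657), (np.float64(-322.3967594564764), np.float64(200.00436770931606)), (692.7002563476562, -96.08203125), (172.5786590576172, 509.84161376953125), 5.43117618560791)
side rest 0.77 (array([ 533.72, -320.68]), np.float64(1.5592013397158895), (np.float64(-109.07871647791634), np.float64(84.82532561273969)), (546.1151123046875, -332.7359619140625), (187.18870544433594, 91.7291030883789), 81.20771026611328)
wrist 343.1400618839561 cam in tool [  84.16    0.05 -117.98] dir [-0.33  0.    0.95] right [ 0.  1. -0.]
now [ 209.6 -562.2  256.3] yaw 0.3568 | shift now [ 38.14 -10.57   2.63] twist -1.3432 shift after twist [18.9  34.77  2.63]
```

```bash
python3 -c "
from h import *
plan(427,-85,135,.055)"
```

```text
now [ 209.6 -562.2  256.3] yaw 0.3568 | shift now [ 37.04 -37.12  12.13] twist 0.3018 shift after twist [ 24.33 -46.45  12.13]
```

```bash
python3 -m pendant '[{"twist":0.15},{"twist":0.15},{"dx":2.4,"dy":-4.6},{"dx":2.4,"dy":-4.6},{"dx":2.4,"dy":-4.6}]' 40
python3 -m pendant '[{"dx":2.4,"dy":-4.6},{"dx":2.4,"dy":-4.6,"dz":2},{"dx":2.4,"dy":-4.6,"dz":2},{"dx":2.4,"dy":-4.6,"dz":2},{"dx":2.4,"dy":-4.6,"dz":3}]'
python3 -m pendant '[{"dx":2.4,"dy":-4.6,"dz":3},{"dx":2.4,"dy":-4.6},{},{},{}]'
python3 -c "
from h import *
snap('wrist','w1.png');plan(427,27,135,.055)"
```

```text
now [ 209.5 -562.2  256.3] yaw 0.3568 | shift now [ 40.96 -47.62  12.13] twist 0.3018 shift after twist [ 24.95 -57.64  12.13]validation failed for argument at $[0]...
validation failed for argument at $[0]...
validation failed for argument at $[0]...
```

View pics/w1.png

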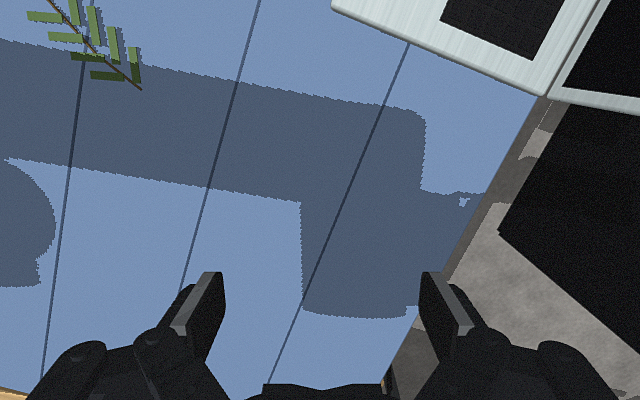

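The rows were refused because every key is needed, so the arm hasn't moved. The picture shows only bare table from the start pose, with the fingers below row 270.

```bash
python3 -m pendant '[{"claw":0,"dx":0,"dy":0,"dz":0,"twist":0.15},{"claw":0,"dx":0,"dy":0,"dz":0,"twist":0.15},{"claw":0,"dx":2.4,"dy":-4.6,"dz":0,"twist":0},{"claw":0,"dx":2.4,"dy":-4.6,"dz":0,"twist":0},{"claw":0,"dx":2.4,"dy":-4.6,"dz":0,"twist":0}]' 40 &&
python3 -m pendant '[{"claw":0,"dx":2.4,"dy":-4.6,"dz":0,"twist":0},{"claw":0,"dx":2.4,"dy":-4.6,"dz":2,"twist":0},{"claw":0,"dx":2.4,"dy":-4.6,"dz":2,"twist":0},{"claw":0,"dx":2.4,"dy":-4.6,"dz":2,"twist":0},{"claw":0,"dx":2.4,"dy":-4.6,"dz":3,"twist":0}]' &&
python3 -m pendant '[{"claw":0,"dx":2.4,"dy":-4.6,"dz":3,"twist":0},{"claw":0,"dx":2.4,"dy":-4.6,"dz":0,"twist":0},{"claw":0,"dx":0,"dy":0,"dz":0,"twist":0},{"claw":0,"dx":0,"dy":0,"dz":0,"twist":0},{"claw":0,"dx":0,"dy":0,"dz":0,"twist":0}]' && python3 -c "
from h import *
snap('wrist','w2.png');np.save('w2.npy',camera_info('wrist'));plan(427,-85,135,.055);plan(427,27,135,.055)"
```

```text
clock: 2.38
tool_pos: [274.0, -419.0, 256.3]
ee_rot: [1.0, 0.028, 0.0, 0.0]
ft_force: [0.7, 0.2, 0.1]
gripper_width: 85.6
finger_force: 0.0
clock: 3.0
tool_pos: [381.7, -182.8, 166.6]
ee_rot: [1.0, 0.028, 0.001, 0.001]
ft_force: [1.5, 0.3, 0.4]
gripper_width: 85.3
finger_force: 0.0
clock: 3.62
tool_pos: [422.8, -90.3, 136.5]
ee_rot: [1.0, 0.028, 0.0, 0.0]
ft_force: [-0.1, -0.6, -0.7]
gripper_width: 85.7
finger_force: 0.0
now [422.8 -90.4 136.5] yaw 0.0547 | shift now [ 0.45 -0.52  0.15] twist -0.0003 shift after twist [ 0.45 -0.52  0.15]
now [422.8 -90.4 136.5] yaw 0.0547 | shift now [  1.06 -11.7    0.15] twist -0.0003 shift after twist [  1.06 -11.7    0.15]
```

View pics/w2.png

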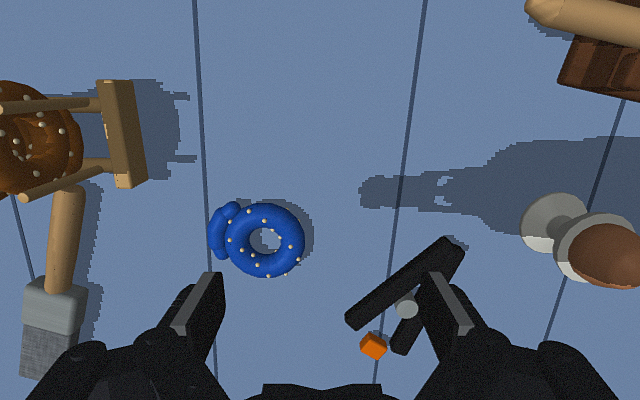

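```bash
cat > look.py <<'E'
import sys
from h import *
ci=camera_info('wrist');snap('wrist',sys.argv[1]+'.png');np.save(sys.argv[1]+'.npy',ci);print(get_obs()["tool_pos"])
E
python3 -m pendant '[{"claw":0,"dx":0.4,"dy":-2.5,"dz":0,"twist":0},{"claw":0,"dx":0,"dy":0,"dz":0,"twist":0},{"claw":0,"dx":0,"dy":0,"dz":0,"twist":0},{"claw":0,"dx":0,"dy":0,"dz":0,"twist":0},{"claw":0,"dx":0,"dy":0,"dz":0,"twist":0}]' >/dev/null && python3 look.py w3 &&
python3 -m pendant '[{"claw":0,"dx":0,"dy":-4.6,"dz":0,"twist":0},{"claw":0,"dx":0,"dy":-4.6,"dz":0,"twist":0},{"claw":0,"dx":0,"dy":0,"dz":0,"twist":0},{"claw":0,"dx":0,"dy":0,"dz":0,"twist":0},{"claw":0,"dx":0,"dy":0,"dz":0,"twist":0}]' >/dev/null && python3 look.py w4 &&
python3 -m pendant '[{"claw":0,"dx":0,"dy":-6,"dz":0,"twist":0},{"claw":0,"dx":0,"dy":-6,"dz":0,"twist":0},{"claw":0,"dx":0,"dy":-6,"dz":0,"twist":0},{"claw":0,"dx":0,"dy":-6.6,"dz":0,"twist":0},{"claw":0,"dx":0,"dy":0,"dz":0,"twist":0}]' >/dev/null &&
python3 -m pendant '[{"claw":0,"dx":0,"dy":0,"dz":0,"twist":0},{"claw":0,"dx":0,"dy":0,"dz":0,"twist":0},{"claw":0,"dx":0,"dy":0,"dz":0,"twist":0},{"claw":0,"dx":0,"dy":0,"dz":0,"twist":0},{"claw":0,"dx":0,"dy":0,"dz":0,"twist":0}]' >/dev/null && python3 look.py w5 &&
python3 -m pendant '[{"claw":0,"dx":0,"dy":-4.6,"dz":0,"twist":0},{"claw":0,"dx":0,"dy":-4.6,"dz":0,"twist":0},{"claw":0,"dx":0,"dy":0,"dz":0,"twist":0},{"claw":0,"dx":0,"dy":0,"dz":0,"twist":0},{"claw":0,"dx":0,"dy":0,"dz":0,"twist":0}]' && python3 look.py w6
python3 - <<'E'
import cv2,numpy as np
I=[cv2.imread(f"pics/w{k}.png") for k in (3,4,5,6)]
m=np.vstack([np.hstack([I[0][:270,:400],I[3][:270,240:]]),np.hstack([I[1][:270,:400],I[2][:270,240:]])])
cv2.imwrite("pics/m1.png",m);print(m.shape)
E
```

```text
[425.61219317 -64.50731114 136.30709322]
[420.62286683  24.49250168 136.25995429]
[413.38622577 130.18365974 147.52213854]
clock: 6.95
tool_pos: [405.4, 169.4, 159.4]
ee_rot: [0.987, 0.141, -0.013, -0.081]
ft_force: [0.2, -0.8, 0.8]
gripper_width: 85.6
finger_force: 0.0
[405.43490749 169.37528265 159.37771141]
(540, 800, 3)
```

View pics/m1.png

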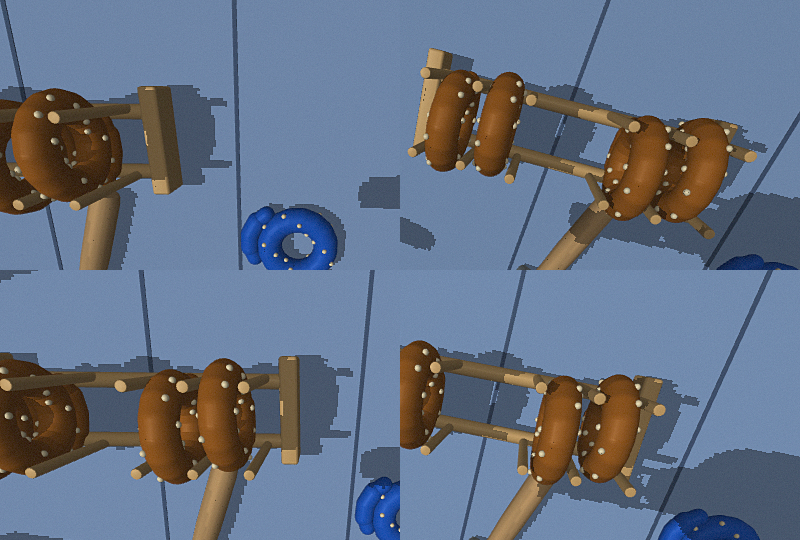

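The montage shows the rack's -y biscuit clearly (top left, hole near (75,150)). On the +y side the arm ran into a joint limit and the tool tilted, so I'll back off and check the orientation.

```bash
python3 -c "
from h import *
s=get_obs();print(s['joints'],s['ee_rot'])"
python3 -m pendant '[{"claw":0,"dx":0,"dy":4,"dz":-1,"twist":-0.15},{"claw":0,"dx":0,"dy":0,"dz":0,"twist":-0.15},{"claw":0,"dx":0,"dy":0,"dz":0,"twist":-0.15},{"claw":0,"dx":0,"dy":0,"dz":0,"twist":0},{"claw":0,"dx":0,"dy":0,"dz":0,"twist":0}]'
python3 -c "
from h import *
s=get_obs();print(s['joints']);M=R.from_quat(s['ee_rot']).as_matrix();print(M[:,2],yaw())"
```

```text
[ 0.28201455  0.08195637 -0.57526716  0.91694584  0.16370986  3.1405967 ] [ 0.98670809  0.14042454 -0.01311507 -0.08072224]
clock: 7.62
tool_pos: [416.9, 130.0, 162.8]
ee_rot: [0.931, 0.356, 0.005, -0.082]
ft_force: [-0.2, 0.6, -1.0]
gripper_width: 85.6
finger_force: 0.0
[ 0.18848956  0.08619355 -0.56209302  0.94126596  0.16284827  2.59817045]
[-0.04855825  0.15579012 -0.98659593] 0.7253058246824432
```

The joints show the cause: joint 6 hit its limit. The leftover 9° tilt lies along the rack and rod direction, so it does no harm, and the views of the +y faces can be taken at this yaw.

```bash
python3 -c "
from h import *
plan(412,195,162);plan(405,305,162)"
```

```text
now [416.9 130.  162.8] yaw 0.7253 | shift now [ 3.93 -5.08  1.11] twist 0 shift after twist [ 3.93 -5.08  1.11]
now [416.9 130.  162.8] yaw 0.7253 | shift now [ 10.68 -13.61   2.86] twist 0 shift after twist [ 10.68 -13.61   2.86]
```

```bash
python3 -m pendant '[{"claw":0,"dx":2,"dy":-2.5,"dz":0.5,"twist":0},{"claw":0,"dx":2,"dy":-2.5,"dz":0.5,"twist":0},{"claw":0,"dx":0,"dy":0,"dz":0,"twist":0},{"claw":0,"dx":0,"dy":0,"dz":0,"twist":0},{"claw":0,"dx":0,"dy":0,"dz":0,"twist":0}]' >/dev/null && python3 look.py w7 &&
python3 -m pendant '[{"claw":0,"dx":2.2,"dy":-2.9,"dz":0.6,"twist":0},{"claw":0,"dx":2.2,"dy":-2.9,"dz":0.6,"twist":0},{"claw":0,"dx":2.3,"dy":-2.8,"dz":0.6,"twist":0},{"claw":0,"dx":0,"dy":0,"dz":0,"twist":0},{"claw":0,"dx":0,"dy":0,"dz":0,"twist":0}]' && python3 look.py w8
python3 - <<'E'
import cv2,numpy as np
from h import *
I=[cv2.imread(f"pics/w{k}.png") for k in (3,4,7,8)]
m=np.vstack([np.hstack([I[0][60:260,:200],I[1][60:260,:200]]),np.hstack([I[2][100:400,240:],I[3][100:400,240:]])[:, :]]) if 0 else None
a=np.hstack([I[0][60:260,:200],I[1][60:260,:200]]);b=np.hstack([I[2][50:350,240:],I[3][50:350,240:]])
b=cv2.copyMakeBorder(b,0,0,0,0,0);a=cv2.copyMakeBorder(cv2.resize(a,None,fx=1.45,fy=1.45),0,0,0,220,0)
cv2.imwrite("pics/m2.png",np.vstack([a,b]));print(np.vstack([a,b]).shape)
s=get_obs();print(s['joints'],R.from_quat(s['ee_rot']).as_matrix()[:,2])
E
```

```text
[413.09178241 194.17171959 163.08899578]
clock: 8.93
tool_pos: [404.7, 304.2, 162.5]
ee_rot: [0.931, 0.357, 0.005, -0.081]
ft_force: [0.4, -0.3, -0.0]
gripper_width: 85.4
finger_force: 0.0
[404.80241221 303.91186324 162.48301348]
(590, 800, 3)
[ 0.54850435  0.16729798 -0.46841138  0.89528219  0.15842901  2.9614389 ] [-0.04873018  0.15511284 -0.98669417]
```

View pics/m2.png

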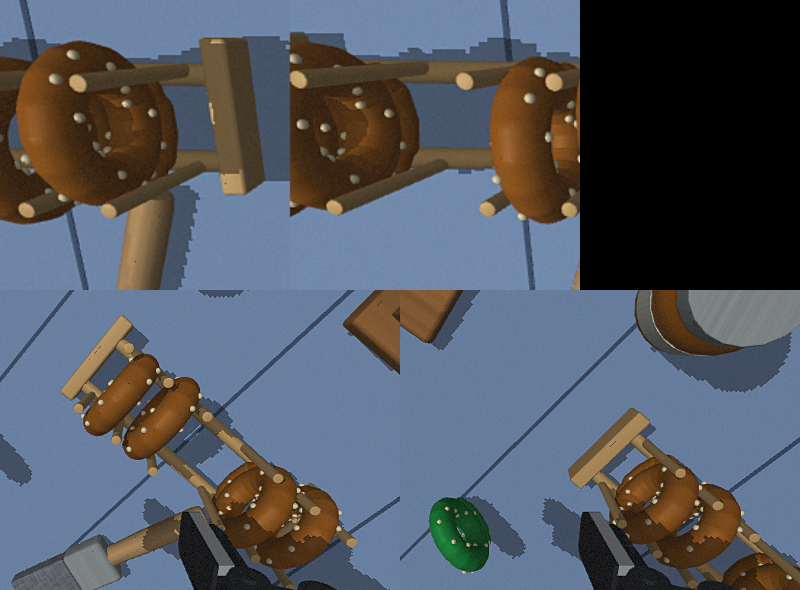

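The montage shows all four biscuits from the useful sides: a in w3, c in w4, b in w7 and d in w8, each with its joint lobe. The dowel tops are sharp, so I'll fit the rack pose to them and rectify each biscuit onto its mid-plane.

```bash
cat > rect.py <<'E'
from h import *
from scipy.optimize import least_squares
D={3:[(53.8,117.2,22,-85),(19.3,204.1,-22,-56),(75.9,204.8,-22,-85)],
4:[(5.5,115,22,27),(30.3,202.8,-22,27),(120.7,115.9,22,-27),(135.9,204.1,-22,-27),(183.4,115.9,22,-56),(193,205,-22,-56)],
7:[(407,143,22,56),(447,176,22,27),(319,168,-22,85),(356,200,-22,56),(392,230,-22,27),(517,239,22,-27),(553,266,22,-56),(590,303,22,-85)],
8:[(520,233,22,56),(556,266,22,27)]}
C={k:np.load(f"w{k}.npy",allow_pickle=True).item() for k in D}
def W(p,x,y,z):
    c,s=np.cos(p[2]-np.pi/2),np.sin(p[2]-np.pi/2);return [p[0]+c*x-s*y,p[1]+s*x+c*y,z]
f=lambda p:np.concatenate([proj(C[k],W(p,a,b,88+p[3]))-(u,v) for k in D for u,v,a,b in D[k]])
r=least_squares(f,[460,151,1.63,0],loss="soft_l1");p=r.x
print(p);e=f(p).reshape(-1,2);print(np.round(e,1).tolist());np.save("rack.npy",p)
out=[]
for k,y in [(3,-70.5),(7,-41.5),(4,41.5),(8,70.5)]:
    im=cv2.imread(f"pics/w{k}.png");S=3.9
    g=[(-50,105),(50,105),(50,5),(-50,5)]
    src=np.float32([proj(C[k],W(p,a,y,b+p[3])) for a,b in g]);dst=np.float32([((a+50)*S,(105-b)*S) for a,b in g])
    o=cv2.warpPerspective(im,cv2.getPerspectiveTransform(src,dst),(390,296))
    for a in range(-40,50,10): cv2.line(o,(int((a+50)*S),0),(int((a+50)*S),295),(255,255,0) if a else (0,0,255),1)
    for b in range(30,105,10): cv2.line(o,(0,int((105-b)*S)),(389,int((105-b)*S)),(255,255,0) if b!=50 else (0,0,255),1)
    out.append(o)
cv2.imwrite("pics/r1.png",np.vstack([np.hstack(out[:2]),np.hstack(out[2:])]))
E
python3 rect.py
```

```text
[462.28696285 149.39813046   1.61912802  -0.96804337]
[[0.6, -0.1], [-0.4, 0.2], [-0.6, -0.1], [1.2, -0.3], [1.0, -0.2], [0.1, -0.1], [0.3, -0.6], [-1.4, 0.5], [-0.6, -0.9], [0.1, -0.6], [-1.2, 0.1], [-1.1, -0.0], [-0.8, -0.4], [-0.1, 0.8], [-0.8, -1.6], [0.1, 3.6], [-0.6, -1.8], [35.6, 31.7], [36.1, 30.6]]
```

View pics/r1.png

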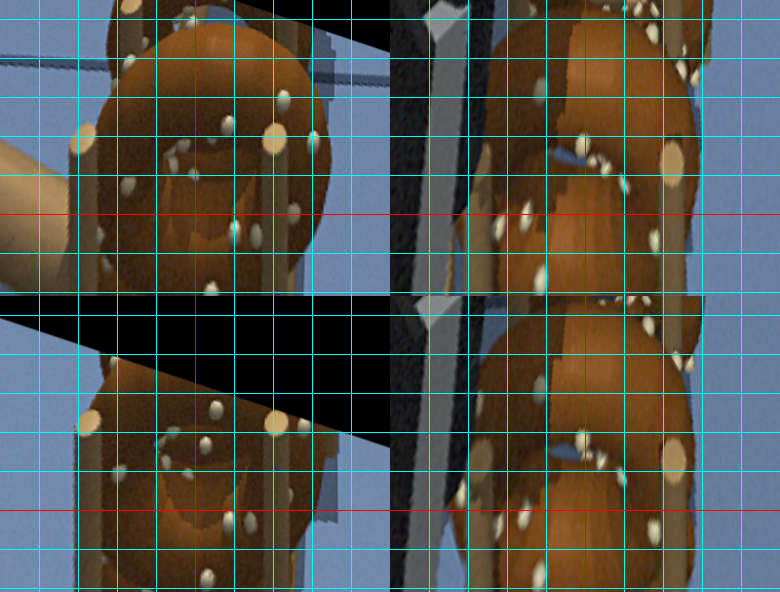

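The rectified panels (a and b on top, c and d below, red lines x=0 and z=50) show all four tori with the joint lobe low and the holes above z=50, near x=0 to +5. I'll fit a 63/25 mm torus to each silhouette numerically.

```bash
cat > fit.py <<'E'
from rect import *
from scipy.optimize import minimize
t,u=np.meshgrid(np.linspace(0,2*np.pi,120),np.linspace(0,2*np.pi,40));t=t.ravel();u=u.ravel()
def hull(k,x,y,z):
    X=np.stack([x+(22+9.5*np.cos(u))*np.cos(t),y+9.5*np.sin(u),z+(22+9.5*np.cos(u))*np.sin(t)],1)
    c,s=np.cos(p[2]-np.pi/2),np.sin(p[2]-np.pi/2)
    Wd=np.stack([p[0]+c*X[:,0]-s*X[:,1],p[1]+s*X[:,0]+c*X[:,1],X[:,2]+p[3]],1)
    T=np.array(C[k]["camera_from_world"]);q=Wd@T[:3,:3].T+T[:3,3]
    uv=np.stack([C[k]["fx"]*q[:,0]/q[:,2]+C[k]["cx"],C[k]["fy"]*q[:,1]/q[:,2]+C[k]["cy"]],1).astype(np.float32)
    return uv
names={-70.5:"a",-41.5:"b",41.5:"c",70.5:"d"}
for k in (3,4,7,8):
    im=cv2.imread(f"pics/w{k}.png");hsv=cv2.cvtColor(cv2.GaussianBlur(im,(3,3),0),cv2.COLOR_BGR2HSV)
    for y in names:
        uv=hull(k,2,y,58);c=proj(C[k],W(p,2,y,58))
        if not(0<c[0]<640 and 0<c[1]<400): continue
        # brown mask
        m=((hsv[...,0]<16)&(hsv[...,1]>130)&(hsv[...,2]>20)).astype(np.uint8)
        up=proj(C[k],W(p,2,y,75))-c; up/=np.linalg.norm(up)
        g=cv2.GaussianBlur(im,(3,3),0).astype(float)
        def upper(x,z):
            h=cv2.convexHull(hull(k,x,y,z))[:,0];ctr=proj(C[k],W(p,x,y,z));dd=h-ctr;n=dd/np.linalg.norm(dd,axis=1)[:,None]
            keep=(n@up)>0.1;return h[keep],n[keep]
        best=[]
        for x in np.arange(-6,11,1.):
            for z in np.arange(48,70,1.):
                h,n=upper(x,z);a=np.round(h-2.5*n).astype(int);b=np.round(h+2.5*n).astype(int)
                ok=(b[:,0]>0)&(b[:,0]<639)&(b[:,1]>0)&(b[:,1]<399)&(a[:,0]>0)&(a[:,0]<639)&(a[:,1]>0)&(a[:,1]<399)
                if ok.sum()<8: continue
                a,b=a[ok],b[ok];best.append((np.mean(m[a[:,1],a[:,0]].astype(int)-m[b[:,1],b[:,0]]),x,z,ok.sum()))
        best.sort(reverse=True);print(k,names[y],[tuple(np.round(q,2).tolist()) for q in best[:4]])
E
python3 fit.py | tail -n +3
python3 - <<'E'
from h import *
E
```

```text
3 a [(0.76, 4.0, 63.0, 63.0), (0.73, 4.0, 62.0, 63.0), (0.7, 5.0, 62.0, 63.0), (0.63, 4.0, 64.0, 63.0)]
3 b [(1.0, -3.0, 64.0, 9.0), (1.0, -3.0, 63.0, 9.0), (0.92, -4.0, 61.0, 12.0), (0.9, -4.0, 62.0, 10.0)]
4 a [(0.66, 4.0, 62.0, 68.0), (0.62, 5.0, 62.0, 68.0), (0.62, 5.0, 61.0, 68.0), (0.62, 4.0, 61.0, 68.0)]
4 b [(0.95, -3.0, 64.0, 65.0), (0.94, -2.0, 64.0, 65.0), (0.92, -2.0, 63.0, 66.0), (0.92, -1.0, 64.0, 65.0)]
4 c [(0.78, 5.0, 68.0, 9.0), (0.78, 4.0, 69.0, 9.0), (0.7, 4.0, 67.0, 10.0), (0.7, 3.0, 67.0, 10.0)]
7 a [(0.94, 4.0, 62.0, 65.0), (0.91, 3.0, 62.0, 65.0), (0.89, 4.0, 63.0, 65.0), (0.89, 3.0, 61.0, 65.0)]
7 b [(0.61, -3.0, 64.0, 64.0), (0.6, -4.0, 65.0, 63.0), (0.59, -2.0, 65.0, 64.0), (0.57, -3.0, 66.0, 63.0)]
7 c [(0.89, 2.0, 65.0, 65.0), (0.88, 3.0, 66.0, 65.0), (0.86, 3.0, 65.0, 65.0), (0.86, 2.0, 66.0, 65.0)]
7 d [(0.95, -2.0, 67.0, 76.0), (0.95, -3.0, 66.0, 76.0), (0.93, -1.0, 68.0, 76.0), (0.93, -3.0, 62.0, 76.0)]
8 b [(0.33, 10.0, 58.0, 18.0), (0.32, 9.0, 57.0, 19.0), (0.25, 8.0, 56.0, 20.0), (0.24, 7.0, 55.0, 21.0)]
8 c [(0.94, 1.0, 64.0, 64.0), (0.92, 2.0, 65.0, 63.0), (0.91, 2.0, 64.0, 64.0), (0.91, 1.0, 63.0, 64.0)]
8 d [(0.6, -3.0, 65.0, 63.0), (0.57, -3.0, 64.0, 63.0), (0.56, -3.0, 66.0, 63.0), (0.54, -3.0, 63.0, 63.0)]
```

```bash
python3 -c "
from h import *
plan(523,-410,165,1.428)"
```

```text
now [404.8 303.9 162.5] yaw 0.7268 | shift now [-38.5   60.11 -11.9 ] twist -0.7012 shift after twist [-68.19  21.09 -11.9 ]
```

```bash
python3 -m pendant '[{"claw":0,"dx":0,"dy":0,"dz":0,"twist":-0.175},{"claw":0,"dx":0,"dy":0,"dz":0,"twist":-0.175},{"claw":0,"dx":0,"dy":0,"dz":0,"twist":-0.175},{"claw":0,"dx":0,"dy":0,"dz":0,"twist":-0.175},{"claw":0,"dx":-5.7,"dy":1.76,"dz":-1,"twist":0}]' >/dev/null
python3 -m pendant '[{"claw":0,"dx":-5.7,"dy":1.76,"dz":-1,"twist":0},{"claw":0,"dx":-5.7,"dy":1.76,"dz":-1,"twist":0},{"claw":0,"dx":-5.7,"dy":1.76,"dz":-1,"twist":0},{"claw":0,"dx":-5.7,"dy":1.76,"dz":-1,"twist":0},{"claw":0,"dx":-5.7,"dy":1.76,"dz":-1,"twist":0}]' >/dev/null
python3 -m pendant '[{"claw":0,"dx":-5.7,"dy":1.76,"dz":-1,"twist":0},{"claw":0,"dx":-5.7,"dy":1.76,"dz":-1,"twist":0},{"claw":0,"dx":-5.7,"dy":1.76,"dz":-1,"twist":0},{"claw":0,"dx":-5.7,"dy":1.76,"dz":-1,"twist":0},{"claw":0,"dx":-5.7,"dy":1.76,"dz":-1,"twist":0}]' >/dev/null
python3 -m pendant '[{"claw":0,"dx":-5.5,"dy":1.7,"dz":-1,"twist":0},{"claw":0,"dx":0,"dy":0,"dz":0,"twist":0},{"claw":0,"dx":0,"dy":0,"dz":0,"twist":0},{"claw":0,"dx":0,"dy":0,"dz":0,"twist":0},{"claw":0,"dx":0,"dy":0,"dz":0,"twist":0}]'
python3 look.py w9
python3 - <<'E'
from h import *
ci=np.load("w9.npy",allow_pickle=True).item()
for nm,z in (("rod",45),("rest",49)):
    for r in cut_out("wrist",nm)[:1]:
        print(nm,r["p"],axis(ci,r["mask"],z));m=r["mask"]
        if nm=="rod":
            M=m.astype(np.uint8);v,u=np.nonzero(m);P=np.array([onz(ci,(a,b),45)[:2] for a,b in zip(u,v)],np.float32)
            print(cv2.fitLine(P,cv2.DIST_HUBER,0,.01,.01).ravel());im=cv2.imread("pics/w9.png");im[m,2]=255;cv2.imwrite("pics/w9m.png",im)
for r in spot_point("wrist","rod_mid")[:2]: print(r,onz(ci,r["uv"],45))
E
```

```text
clock: 11.48
tool_pos: [522.8, -408.0, 166.3]
ee_rot: [0.751, 0.655, 0.033, -0.075]
ft_force: [0.1, -0.2, 0.1]
gripper_width: 85.4
finger_force: 0.0
[ 522.91147576 -408.14901811  166.31518213]
rod 0.96 (array([ 533.92632995, -338.64095014]), np.float64(1.4240473424812645), (np.float64(-104.97401515033282), np.float64(87.07040021837734)), (532.8102416992188, -347.5544128417969), (191.99893188476562, 19.630531311035156), 81.25958251953125)
[ 1.4596362e-01  9.8928994e-01  5.3375238e+02 -3.3970364e+02]
rest 0.7 (array([ 538.46567939, -316.22586901]), np.float64(1.4225827509032132), (np.float64(-60.21994340774203), np.float64(54.76034501364804)), (536.8176879882812, -318.72662353515625), (114.86115264892578, 60.26810073852539), 81.7108383178711)
{'uv': [335.7, 97.3], 'p': 0.56} [ 536.9985373  -314.27885192   45.        ]
```

View pics/w9m.png

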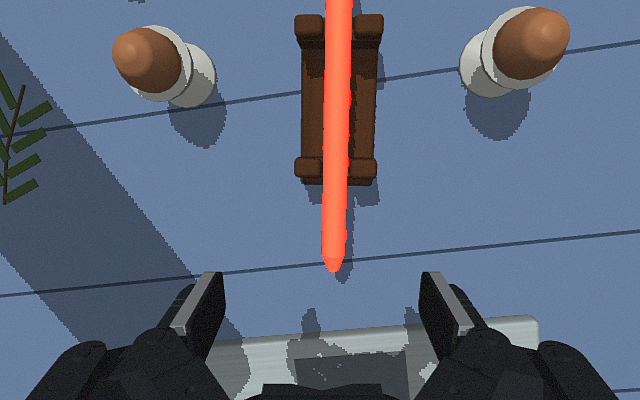

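The mask sits on the rod. It runs at yaw 1.424 with its near end at (333,270), and the laptop edge (row 320 and below) is clear of the fingers.

```bash
python3 -c "
from h import *
plan(521.9,-422.6,51,1.4243)
M=R.from_quat(get_obs()['ee_rot']).as_matrix();print(np.arctan2(-M[0,1],M[1,1])+np.pi, M)"
```

```text
now [ 523.  -408.6  166.1] yaw 1.4286 | shift now [-3.09  0.87 11.14] twist 0.0043 shift after twist [-3.08  0.88 11.14]
1.4389608783141168 [[ 0.14012883  0.98895808 -0.04822681]
 [ 0.97907558 -0.13114038  0.15560593]
 [ 0.14756326 -0.06902257 -0.98664126]]
```

```bash
python3 -m pendant '[{"claw":0,"dx":-3.08,"dy":0.88,"dz":1.1,"twist":0.01},{"claw":0,"dx":0,"dy":0,"dz":4,"twist":0},{"claw":0,"dx":0,"dy":0,"dz":4,"twist":0},{"claw":0,"dx":0,"dy":0,"dz":2.04,"twist":0},{"claw":0,"dx":0,"dy":0,"dz":0,"twist":0}]' 60
python3 -m pendant '[{"claw":200,"dx":0,"dy":0,"dz":0,"twist":0},{"claw":255,"dx":0,"dy":0,"dz":0,"twist":0},{"claw":255,"dx":0,"dy":0,"dz":0,"twist":0},{"claw":255,"dx":0,"dy":0,"dz":0,"twist":0},{"claw":255,"dx":0,"dy":0,"dz":0,"twist":0}]' 60
python3 -c "
from h import *
plan(521.9,-422.6,51,1.4243);print(get_obs())"
```

```text
clock: 12.3
tool_pos: [520.6, -421.6, 48.9]
ee_rot: [0.755, 0.651, 0.032, -0.077]
ft_force: [0.2, -1.4, -0.0]
gripper_width: 85.5
finger_force: 0.0
clock: 12.92
tool_pos: [522.0, -423.4, 51.1]
ee_rot: [0.755, 0.651, 0.033, -0.075]
ft_force: [-0.5, -0.6, 1.2]
gripper_width: 15.7
finger_force: 58.4
now [ 522.  -423.4   51.1] yaw 1.4177 | shift now [ 0.08 -0.02  0.02] twist -0.0066 shift after twist [ 0.08 -0.02  0.02]
{'clock': 12.925, 'joints': array([-0.72025068,  0.6916978 ,  0.05598311,  1.0743224 ,  0.08529301,
        0.99251293]), 'joint_vel': array([ 0.00074515,  0.00264466, -0.00034497, -0.00183844, -0.00095835,
        0.00011772]), 'joint_efforts': array([ 3.25309988e-01, -6.97238445e+01,  2.86818320e+01,  1.59965873e+00,
        4.01649456e-01, -1.29341445e-02]), 'tool_pos': array([ 522.00686939, -423.39685979,   51.07512445]), 'ee_rot': array([ 0.75490467,  0.65075321,  0.03270479, -0.07462974]), 'ft_force': array([-0.51096553, -0.5880082 ,  1.18884102]), 'ft_torque': array([-0.22217938, -0.09152576, -0.02860458]), 'finger_force': 58.40573205572582, 'gripper_width': 15.718552170455615}
```

```bash
python3 -m pendant '[{"claw":255,"dx":0.3,"dy":-0.14,"dz":-2,"twist":0},{"claw":255,"dx":0.73,"dy":-0.34,"dz":-4.9,"twist":0},{"claw":255,"dx":0,"dy":0,"dz":0,"twist":-0.1},{"claw":255,"dx":0,"dy":0,"dz":0,"twist":-0.095},{"claw":255,"dx":0,"dy":0,"dz":0,"twist":0}]' 60
cat > ins.py <<'E'
import sys
from h import *
p=np.load("rack.npy");th=p[2];d=np.array([np.cos(th),np.sin(th),0]);n=np.array([np.sin(th),-np.cos(th),0])
def tcp(xr,yr,z,sg=-104.8,s=None):
    s=s or get_obs();zt=R.from_quat(s["ee_rot"]).as_matrix()[:,2]
    return np.array([p[0],p[1],0])+n*xr+d*(yr+sg)+[0,0,z]-6*zt
def state(sg=-104.8):
    s=get_obs();M=R.from_quat(s["ee_rot"]).as_matrix();g=s["tool_pos"]+6*M[:,2]-[p[0],p[1],0]
    print("t",round(s["clock"],2),"rod mid rack x %.1f y %.1f z %.1f"%(g@n,g@d-sg,g[2]),"F n,d,z",np.round([s["ft_force"]@n,s["ft_force"]@d,s["ft_force"][2]],1),"T",np.round([s["ft_torque"]@n,s["ft_torque"]@d,s["ft_torque"][2]],2),"w",round(s["gripper_width"],1),"toolyaw",round(np.arctan2(M[1,0],M[0,0]),4))
    print("world unit cm in tool: +rackx",np.round(M.T@n,3),"+racky",np.round(M.T@d,3),"+z",np.round(M.T@[0,0,1],3))
if __name__=="__main__":
    state()
    if len(sys.argv)>1: plan(*tcp(*map(float,sys.argv[1:4])))
E
python3 ins.py 0.5 -225 120; python3 look.py w10
python3 - <<'E'
from h import *
ci=np.load("w10.npy",allow_pickle=True).item();z=get_obs()["tool_pos"][2]-6
for r in cut_out("wrist","rod")[:1]:
    v,u=np.nonzero(r["mask"]);P=np.array([onz(ci,(a,b),z)[:2] for a,b in zip(u,v)],np.float32)
    l=cv2.fitLine(P,cv2.DIST_HUBER,0,.01,.01).ravel();print(r["p"],l,np.arctan2(abs(l[1]),l[0]*np.sign(l[1])),len(u))
snap("top","t2.png");ci=camera_info("top")
for r in cut_out("top","rod")[:1]: print(r["p"],axis(ci,r["mask"],z))
E
```

```text
clock: 13.55
tool_pos: [522.1, -423.2, 121.9]
ee_rot: [0.688, 0.721, 0.04, -0.071]
ft_force: [-0.0, 0.9, -0.3]
gripper_width: 15.7
finger_force: 58.5
t 13.55 rod mid rack x 31.9 y -469.1 z 116.0 F n,d,z [ 0.   0.9 -0.3] T [-0.26 -0.01 -0.01] w 15.7 toolyaw 1.6138
world unit cm in tool: +rackx [ 0.005  0.999 -0.04 ] +racky [0.988 0.001 0.157] +z [ 0.157 -0.04  -0.987]
now [ 522.1 -423.2  121.9] yaw 1.6138 | shift now [24.15 -3.12  3.57] twist 0 shift after twist [24.15 -3.12  3.57]
[ 522.06217693 -423.13310281  121.53521386]
0.55 [ 5.0253987e-02 -9.9873644e-01  5.1933356e+02 -3.6816232e+02] 1.6210716 14935
0.81 (array([ 515.2931622 , -313.04340314]), np.float64(1.6208047376447252), (np.float64(-124.10416810634777), np.float64(120.95182269646398)), (515.2972412109375, -314.6199645996094), (18.021129608154297, 245.05262756347656), 2.8285441398620605)
```

```bash
python3 -m pendant '[{"claw":255,"dx":4.8,"dy":-0.62,"dz":0.7,"twist":0},{"claw":255,"dx":4.8,"dy":-0.62,"dz":0.7,"twist":0},{"claw":255,"dx":4.8,"dy":-0.62,"dz":0.7,"twist":0},{"claw":255,"dx":4.8,"dy":-0.62,"dz":0.7,"twist":0},{"claw":255,"dx":4.9,"dy":-0.62,"dz":0.77,"twist":0}]' >/dev/null
python3 -m pendant '[{"claw":255,"dx":-0.29,"dy":0.07,"dz":1.8,"twist":0},{"claw":255,"dx":-0.29,"dy":0.07,"dz":1.8,"twist":0},{"claw":255,"dx":-0.29,"dy":0.08,"dz":1.9,"twist":0},{"claw":255,"dx":0,"dy":0,"dz":0,"twist":0},{"claw":255,"dx":0,"dy":0,"dz":0,"twist":0}]' >/dev/null
python3 ins.py 0.5 -215 64
python3 - <<'E'
from h import *
from ins import p,d,n
out=[]
for c in ("side","top"):
    snap(c,c+"3.png");ci=camera_info(c);im=cv2.imread(f"pics/{c}3.png")
    for r in cut_out(c,"rod")[:1]:
        print(c,r["p"]);m,a,q,cc,wh,an=axis(ci,r["mask"],64)
        mm=r["mask"].astype(np.uint8)
        # centre line of the mask in pixels vs projected expected centre line
        for s in (-60,0,60,110):
            P=np.array([p[0],p[1],64])+n*0.5+d*(-225+s);e=proj(ci,P);t=proj(ci,P+d)-proj(ci,P-d);t/=np.linalg.norm(t);k=np.array([-t[1],t[0]])
            w=[j for j in np.arange(-12,12,.25) if mm[tuple(np.clip(np.round((e+k*j)[::-1]).astype(int),0,399))]] if 1 else 0
            z=proj(ci,P+[0,0,1])-e
            print(s,np.round(e,1),"mask offset px",(np.mean(w),len(w)) if w else None,"px per mm z",round(float(z@k),2),"per mm x",round(float((proj(ci,P+n)-e)@k),2))
    e=proj(ci,[p[0],p[1],60]);x,y=int(e[0]),int(e[1]);cr=im[max(0,y-90):y+60,x-60:x+140] if c=="side" else im[y-60:y+60,x-60:x+200]
    out.append(cv2.resize(cr,(400,300),interpolation=cv2.INTER_CUBIC))
cv2.imwrite("pics/s3.png",np.hstack(out))
E
```

```text
t 15.0 rod mid rack x 0.5 y -225.5 z 63.7 F n,d,z [ 0.1  0.2 -0.1] T [-0.18 -0.02  0.08] w 15.6 toolyaw 1.6144
world unit cm in tool: +rackx [ 0.005  0.999 -0.04 ] +racky [0.987 0.002 0.158] +z [ 0.158 -0.041 -0.987]
now [ 479.  -181.4   69.6] yaw 1.6144 | shift now [ 1.04 -0.    0.13] twist 0 shift after twist [ 1.04 -0.    0.13]
side 0.88
-60 [359.3 180.2] mask offset px (np.float64(0.375), 22) px per mm z 0.13 per mm x 0.34
0 [352.2 192.3] mask offset px (np.float64(0.375), 24) px per mm z 0.13 per mm x 0.35
60 [344.4 205.4] mask offset px (np.float64(0.5), 33) px per mm z 0.14 per mm x 0.37
110 [337.4 217.3] mask offset px (np.float64(-0.125), 28) px per mm z 0.14 per mm x 0.38
top 0.63
-60 [371.6 209.5] mask offset px (np.float64(-0.625), 28) px per mm z 0.03 per mm x 0.37
0 [349.2 210.9] mask offset px (np.float64(-0.625), 24) px per mm z 0.03 per mm x 0.37
60 [326.8 212.2] mask offset px (np.float64(-0.75), 29) px per mm z 0.03 per mm x 0.37
110 [308.1 213.4] mask offset px (np.float64(-1.125), 32) px per mm z 0.03 per mm x 0.37
```

View pics/s3.png

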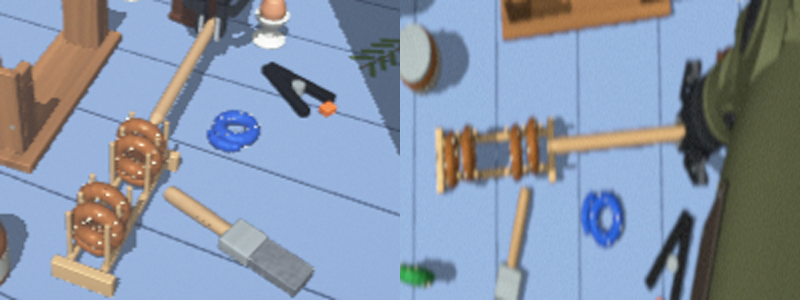

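The rod is lined up with the rack in both views (s3: nose at (150,125) on the left, (550,147) on the right). I'll begin the insertion in small steps and watch the force.

```bash
python3 -m pendant '[{"claw":255,"dx":0.4,"dy":0,"dz":0.06,"twist":0.005},{"claw":255,"dx":0.4,"dy":0,"dz":0.06,"twist":0},{"claw":255,"dx":0.4,"dy":0,"dz":0.06,"twist":0},{"claw":255,"dx":0.4,"dy":0,"dz":0.06,"twist":0},{"claw":255,"dx":0.4,"dy":0,"dz":0.06,"twist":0}]' >/dev/null
python3 ins.py
python3 -m pendant '[{"claw":255,"dx":0.3,"dy":0,"dz":0.05,"twist":0},{"claw":255,"dx":0.3,"dy":0,"dz":0.05,"twist":0},{"claw":255,"dx":0.3,"dy":0,"dz":0.05,"twist":0},{"claw":255,"dx":0,"dy":0,"dz":0,"twist":0},{"claw":255,"dx":0,"dy":0,"dz":0,"twist":0}]' >/dev/null
python3 ins.py
```

```text
t 15.82 rod mid rack x 0.2 y -204.7 z 63.3 F n,d,z [-0.1 -0.5  0.1] T [-0.22 -0.03  0.03] w 15.9 toolyaw 1.6098
world unit cm in tool: +rackx [ 0.009  0.999 -0.041] +racky [ 0.987 -0.003  0.158] +z [ 0.158 -0.042 -0.987]
t 16.45 rod mid rack x 0.3 y -196.0 z 63.2 F n,d,z [ 0.5  0.4 -1. ] T [-0.26 -0.07 -0.02] w 16.2 toolyaw 1.6097
world unit cm in tool: +rackx [ 0.009  0.999 -0.041] +racky [ 0.987 -0.003  0.158] +z [ 0.158 -0.042 -0.987]
```

```bash
M='x'; for i in 1 2; do python3 -m pendant '[{"claw":255,"dx":0.3,"dy":0,"dz":0.05,"twist":0},{"claw":255,"dx":0.3,"dy":0,"dz":0.04,"twist":0},{"claw":255,"dx":0.3,"dy":0,"dz":0.05,"twist":0},{"claw":255,"dx":0,"dy":0,"dz":0,"twist":0},{"claw":255,"dx":0,"dy":0,"dz":0,"twist":0}]' >/dev/null
python3 ins.py|head -1; done
```

```text
t 17.07 rod mid rack x 0.4 y -186.8 z 63.3 F n,d,z [ 0.7  0.2 -0.8] T [-0.21 -0.08 -0.  ] w 16.0 toolyaw 1.6098
t 17.7 rod mid rack x 0.4 y -177.7 z 63.3 F n,d,z [-0.3  0.6 -0.9] T [-0.23  0.01  0.06] w 15.6 toolyaw 1.6098
```

```bash
for i in 1 2; do python3 -m pendant '[{"claw":255,"dx":0.3,"dy":0,"dz":0.05,"twist":0},{"claw":255,"dx":0.3,"dy":0,"dz":0.04,"twist":0},{"claw":255,"dx":0.3,"dy":0,"dz":0.05,"twist":0},{"claw":255,"dx":0,"dy":0,"dz":0,"twist":0},{"claw":255,"dx":0,"dy":0,"dz":0,"twist":0}]' >/dev/null
python3 ins.py|head -1; done
```

```text
t 18.32 rod mid rack x 0.4 y -168.6 z 63.3 F n,d,z [-0.1 -0.5 -1. ] T [-0.25 -0.04 -0.02] w 16.0 toolyaw 1.6098
t 18.95 rod mid rack x 0.4 y -159.5 z 63.4 F n,d,z [ 0.3  0.4 -0.8] T [-0.24 -0.06  0.01] w 15.8 toolyaw 1.6097
```

```bash
for i in 1 2; do python3 -m pendant '[{"claw":255,"dx":0.3,"dy":0,"dz":0.05,"twist":0},{"claw":255,"dx":0.3,"dy":0,"dz":0.04,"twist":0},{"claw":255,"dx":0.3,"dy":0,"dz":0.05,"twist":0},{"claw":255,"dx":0.3,"dy":0,"dz":0.05,"twist":0},{"claw":255,"dx":0,"dy":0,"dz":0,"twist":0}]' >/dev/null
python3 ins.py|head -1; done
python3 - <<'E'
from h import *
out=[]
for c,(x,y) in (("top",(267,217)),("side",(318,250))):
    im=snap(c)[:,:,::-1];out.append(cv2.resize(im[y-45:y+45,x-60:x+60],(400,300),interpolation=cv2.INTER_CUBIC))
cv2.imwrite("pics/c4.png",np.hstack(out))
E
```

```text
t 19.57 rod mid rack x 0.4 y -147.1 z 63.4 F n,d,z [-0.3 -0.1 -0.5] T [-0.3  -0.    0.07] w 15.9 toolyaw 1.6101
t 20.2 rod mid rack x 0.5 y -134.9 z 63.5 F n,d,z [ 0.9  0.2 -0.3] T [-0.22 -0.03 -0.02] w 15.8 toolyaw 1.61
```

View pics/c4.png

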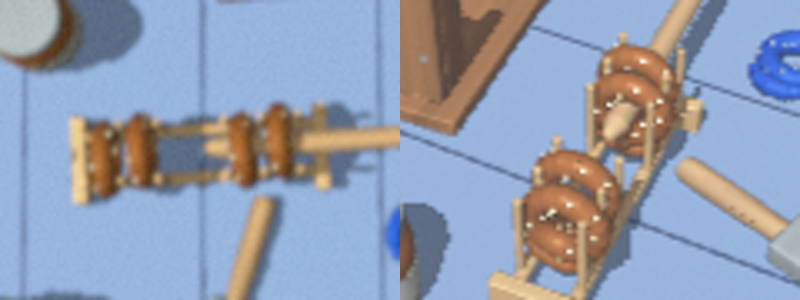

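The view shows the rod's nose sticking out of the first pair, into the middle gap, in both pictures ((210,147) and (620,115)), with nothing disturbed. Moving on to the second pair.

```bash
python3 -m pendant '[{"claw":255,"dx":0.6,"dy":0,"dz":0.06,"twist":0},{"claw":255,"dx":0.6,"dy":0,"dz":0.07,"twist":0},{"claw":255,"dx":0.6,"dy":0,"dz":0.08,"twist":0},{"claw":255,"dx":0.6,"dy":0,"dz":0.1,"twist":0},{"claw":255,"dx":0.6,"dy":0,"dz":0.1,"twist":0}]' >/dev/null;python3 ins.py|head -1
for i in 1 2 3; do python3 -m pendant '[{"claw":255,"dx":0.3,"dy":0,"dz":0.05,"twist":0},{"claw":255,"dx":0.3,"dy":0,"dz":0.04,"twist":0},{"claw":255,"dx":0.3,"dy":0,"dz":0.05,"twist":0},{"claw":255,"dx":0,"dy":0,"dz":0,"twist":0},{"claw":255,"dx":0,"dy":0,"dz":0,"twist":0}]' >/dev/null
python3 ins.py|head -1; done
```

```text
t 20.93 rod mid rack x 0.6 y -104.5 z 64.1 F n,d,z [-1.   0.2  0.2] T [-0.29 -0.02 -0.01] w 15.8 toolyaw 1.6098
t 21.55 rod mid rack x 0.6 y -95.9 z 64.1 F n,d,z [ 0.7 -0.1 -0.5] T [-0.27 -0.1  -0.05] w 15.9 toolyaw 1.6096
t 22.18 rod mid rack x 0.6 y -86.7 z 64.2 F n,d,z [ 0.3  0.8 -1.3] T [-0.2  -0.07 -0.04] w 16.1 toolyaw 1.6098
t 22.8 rod mid rack x 0.6 y -77.6 z 64.2 F n,d,z [-0.2  0.6 -0.4] T [-0.22 -0.02 -0.02] w 15.8 toolyaw 1.6098
```

```bash
for i in 1 2 3; do python3 -m pendant '[{"claw":255,"dx":0.3,"dy":0,"dz":0.05,"twist":0},{"claw":255,"dx":0.3,"dy":0,"dz":0.04,"twist":0},{"claw":255,"dx":0.3,"dy":0,"dz":0.05,"twist":0},{"claw":255,"dx":0,"dy":0,"dz":0,"twist":0},{"claw":255,"dx":0,"dy":0,"dz":0,"twist":0}]' >/dev/null
python3 ins.py|head -1; done
```

```text
t 23.43 rod mid rack x 0.7 y -68.4 z 64.2 F n,d,z [ 0.1 -0.2 -1. ] T [-0.24 -0.07 -0.03] w 15.9 toolyaw 1.6098
t 24.05 rod mid rack x 0.7 y -59.4 z 64.3 F n,d,z [ 0.1  0.5 -0.2] T [-0.29 -0.02  0.04] w 15.7 toolyaw 1.6098
t 24.68 rod mid rack x 0.8 y -50.2 z 64.3 F n,d,z [-0.6  0.5 -0.5] T [-0.22 -0.01 -0.06] w 16.0 toolyaw 1.6098
```

```bash
for i in 1 2 3; do python3 -m pendant '[{"claw":255,"dx":0.3,"dy":-0.02,"dz":0.05,"twist":0},{"claw":255,"dx":0.3,"dy":0,"dz":0.05,"twist":0},{"claw":255,"dx":0.3,"dy":0,"dz":0.05,"twist":0},{"claw":255,"dx":0,"dy":0,"dz":0,"twist":0},{"claw":255,"dx":0,"dy":0,"dz":0,"twist":0}]' >/dev/null
python3 ins.py|head -1; done
python3 - <<'E'
from h import *
from ins import p,d,n
for c in ("side","top"):
    snap(c);ci=camera_info(c)
    for r in cut_out(c,"rod")[:1]:
        v,u=np.nonzero(r["mask"]);P=np.array([onz(ci,(a,b),64) for a,b in zip(u,v)])-[p[0],p[1],0]
        q=P@d;x=P@n;print(c,r["p"],q.min(),q.max(),[ (int(k),round(x[(q>k)&(q<k+15)].mean(),1)) for k in range(-160,130,15) if ((q>k)&(q<k+15)).sum()>5])
E
```

```text
t 25.3 rod mid rack x 0.6 y -41.1 z 64.3 F n,d,z [-0.1 -0.3 -1. ] T [-0.27 -0.09  0.01] w 15.9 toolyaw 1.6098
t 25.93 rod mid rack x 0.3 y -31.9 z 64.2 F n,d,z [ 0.3  0.8 -1.3] T [-0.28 -0.06  0.03] w 15.6 toolyaw 1.6098
t 26.55 rod mid rack x 0.2 y -22.8 z 64.2 F n,d,z [ 1.   0.2 -0.4] T [-0.29 -0.04  0.04] w 16.1 toolyaw 1.6098
side 0.86 -147.16189416664275 104.93933914426435 [(-145, np.float64(5.2)), (-130, np.float64(2.8)), (-115, np.float64(1.0)), (-55, np.float64(1.7)), (-40, np.float64(1.2)), (-25, np.float64(1.0)), (-10, np.float64(1.3)), (5, np.float64(-0.5)), (35, np.float64(2.8)), (65, np.float64(1.6)), (80, np.float64(0.7)), (95, np.float64(0.9))]
top 0.82 -109.22432512194598 102.03765363278754 [(-115, np.float64(-2.4)), (-100, np.float64(-1.4)), (-85, np.float64(-2.3)), (-55, np.float64(-1.8)), (-25, np.float64(-1.3)), (-10, np.float64(-2.2)), (5, np.float64(-0.5)), (20, np.float64(-0.6)), (50, np.float64(-2.6)), (80, np.float64(-3.1)), (95, np.float64(-2.2))]
```

The masks confirm the rod runs through all four biscuits, with its tip at rack y ≈ 103 and the force near zero throughout. I'll push the last 20 mm, ease it down and release.

```bash
python3 -m pendant '[{"claw":255,"dx":0.4,"dy":0,"dz":0.06,"twist":0},{"claw":255,"dx":0.4,"dy":0,"dz":0.06,"twist":0},{"claw":255,"dx":0.4,"dy":0,"dz":0.06,"twist":0},{"claw":255,"dx":0.4,"dy":0,"dz":0.07,"twist":0},{"claw":255,"dx":0.35,"dy":0,"dz":0.06,"twist":0}]' >/dev/null;python3 ins.py|head -1
for i in 1; do python3 -m pendant '[{"claw":255,"dx":-0.01,"dy":0,"dz":0.1,"twist":0},{"claw":255,"dx":-0.02,"dy":0,"dz":0.1,"twist":0},{"claw":255,"dx":0,"dy":0,"dz":0,"twist":0},{"claw":255,"dx":0,"dy":0,"dz":0,"twist":0},{"claw":255,"dx":0,"dy":0,"dz":0,"twist":0}]' >/dev/null
python3 ins.py; done
```

```text
t 27.38 rod mid rack x 0.3 y -2.8 z 64.2 F n,d,z [-0.1 -0.9 -0.6] T [-0.31 -0.1   0.02] w 16.0 toolyaw 1.6098
t 28.0 rod mid rack x 0.2 y -3.2 z 62.2 F n,d,z [ 1.  -0.1 -0.3] T [-0.23 -0.05 -0.01] w 15.9 toolyaw 1.6095
world unit cm in tool: +rackx [ 0.009  0.999 -0.041] +racky [ 0.987 -0.003  0.158] +z [ 0.158 -0.042 -0.987]
```

```bash
python3 -m pendant '[{"claw":255,"dx":-0.02,"dy":0,"dz":0.1,"twist":0},{"claw":255,"dx":0,"dy":0,"dz":0,"twist":0},{"claw":230,"dx":0,"dy":0,"dz":0,"twist":0},{"claw":200,"dx":0,"dy":0,"dz":0,"twist":0},{"claw":150,"dx":0,"dy":0,"dz":0,"twist":0}]' >/dev/null;python3 ins.py|head -1
python3 -m pendant '[{"claw":80,"dx":0,"dy":0,"dz":0,"twist":0},{"claw":80,"dx":0,"dy":0,"dz":0,"twist":0},{"claw":80,"dx":0,"dy":0,"dz":0,"twist":0},{"claw":80,"dx":0,"dy":0,"dz":0,"twist":0},{"claw":80,"dx":0,"dy":0,"dz":0,"twist":0}]' >/dev/null;python3 ins.py
```

```text
t 28.62 rod mid rack x 0.0 y -3.2 z 61.1 F n,d,z [-0.3 -0.1 -0.8] T [-0.12 -0.07  0.  ] w 34.6 toolyaw 1.6096
t 29.25 rod mid rack x 0.1 y -3.2 z 61.1 F n,d,z [0.3 0.1 0.6] T [-0.19  0.02  0.03] w 58.9 toolyaw 1.6096
world unit cm in tool: +rackx [ 0.009  0.999 -0.041] +racky [ 0.987 -0.003  0.158] +z [ 0.158 -0.042 -0.987]
```

```bash
python3 -m pendant '[{"claw":80,"dx":0.4,"dy":-0.1,"dz":-2.5,"twist":0},{"claw":80,"dx":0.79,"dy":-0.21,"dz":-4.9,"twist":0},{"claw":80,"dx":5.3,"dy":-0.02,"dz":0.85,"twist":0},{"claw":80,"dx":5.4,"dy":-0.01,"dz":0.86,"twist":0},{"claw":80,"dx":0,"dy":0,"dz":0,"twist":0}]' >/dev/null
python3 -m pendant '[{"claw":80,"dx":0,"dy":0,"dz":0,"twist":0},{"claw":80,"dx":0,"dy":0,"dz":0,"twist":0},{"claw":80,"dx":0,"dy":0,"dz":0,"twist":0},{"claw":80,"dx":0,"dy":0,"dz":0,"twist":0},{"claw":80,"dx":0,"dy":0,"dz":0,"twist":0}]' >/dev/null
python3 - <<'E'
from h import *
from ins import p,d,n,state,tcp
state(0.)
for c in ("wrist","side","top"):
    ci=camera_info(c);snap(c)
    for r in cut_out(c,"rod")[:1]:
        v,u=np.nonzero(r["mask"]);P=np.array([onz(ci,(a,b),61) for a,b in zip(u,v)])-[p[0],p[1],0]
        q=P@d;x=P@n;print(c,r["p"],q.min(),q.max(),[ (int(k),round(x[(q>k)&(q<k+15)].mean(),1)) for k in range(-160,130,15) if ((q>k)&(q<k+15)).sum()>5])
plan(*tcp(0.,0.5,61,0.))
E
```

```text
t 30.5 rod mid rack x 0.2 y 0.1 z 136.2 F n,d,z [-0.3 -0.5 -0.5] T [-0.11 -0.08  0.03] w 58.6 toolyaw 1.6089
world unit cm in tool: +rackx [ 0.01   0.999 -0.041] +racky [ 0.987 -0.003  0.158] +z [ 0.158 -0.042 -0.987]
wrist 0.95 -103.7882402827005 124.15092665325459 [(-115, np.float64(-0.3)), (-100, np.float64(-0.1)), (-85, np.float64(2.3)), (-70, np.float64(1.6)), (-55, np.float64(-2.1)), (-40, np.float64(0.6)), (-25, np.float64(0.4)), (-10, np.float64(0.2)), (5, np.float64(-0.2)), (20, np.float64(-0.7)), (35, np.float64(-3.5)), (50, np.float64(-0.7)), (80, np.float64(-1.1)), (95, np.float64(-1.2)), (110, np.float64(-1.5))]
side 0.72 -48.341690717969136 123.17100258738174 [(-55, np.float64(3.1)), (-40, np.float64(2.0)), (-25, np.float64(2.4)), (-10, np.float64(1.3)), (5, np.float64(-0.7)), (65, np.float64(0.3)), (80, np.float64(0.4)), (95, np.float64(0.4)), (110, np.float64(-0.7))]
top 0.61 -122.85584818251738 121.31628387791402 [(-130, np.float64(-0.6)), (-115, np.float64(-1.4)), (-100, np.float64(-0.9)), (110, np.float64(-3.5))]
now [462.7 148.9 142.1] yaw 1.6097 | shift now [-1.18  0.3   7.42] twist 0 shift after twist [-1.18  0.3   7.42]
```

```bash
python3 -m pendant '[{"claw":80,"dx":-0.3,"dy":0.06,"dz":1.9,"twist":-0.012},{"claw":80,"dx":-0.3,"dy":0.06,"dz":1.9,"twist":0},{"claw":80,"dx":-0.3,"dy":0.09,"dz":1.9,"twist":0},{"claw":80,"dx":-0.28,"dy":0.09,"dz":1.72,"twist":0},{"claw":80,"dx":0,"dy":0,"dz":0,"twist":0}]' 60
python3 -m pendant '[{"claw":180,"dx":0,"dy":0,"dz":0,"twist":0},{"claw":255,"dx":0,"dy":0,"dz":0,"twist":0},{"claw":255,"dx":0,"dy":0,"dz":0,"twist":0},{"claw":255,"dx":0,"dy":0,"dz":0,"twist":0},{"claw":255,"dx":0,"dy":0,"dz":0,"twist":0}]' 70; python3 -c "
from ins import *
state(0.)"
```

```text
clock: 31.42
tool_pos: [461.5, 148.8, 65.9]
ee_rot: [0.685, 0.724, 0.039, -0.072]
ft_force: [0.4, 0.6, 0.3]
gripper_width: 58.5
finger_force: 0.0
clock: 32.05
tool_pos: [462.9, 149.2, 67.4]
ee_rot: [0.685, 0.724, 0.04, -0.071]
ft_force: [-1.5, 0.3, 5.6]
gripper_width: 15.7
finger_force: 68.4
t 32.05 rod mid rack x 0.4 y 0.7 z 61.4 F n,d,z [-1.5  0.4  5.6] T [0.01 0.29 0.06] w 15.7 toolyaw 1.622
world unit cm in tool: +rackx [-0.003  0.999 -0.04 ] +racky [0.987 0.009 0.158] +z [ 0.159 -0.039 -0.987]
```

```bash
python3 -m pendant '[{"claw":255,"dx":0.08,"dy":-0.02,"dz":-0.5,"twist":0},{"claw":255,"dx":0.08,"dy":-0.02,"dz":-0.5,"twist":0},{"claw":255,"dx":0.16,"dy":-0.04,"dz":-1,"twist":0},{"claw":255,"dx":0.16,"dy":-0.04,"dz":-1,"twist":0},{"claw":255,"dx":0,"dy":0,"dz":0,"twist":0}]'
python3 -c "
from ins import *
state(0.)"
```

```text
clock: 32.67
tool_pos: [463.6, 149.2, 98.4]
ee_rot: [0.685, 0.724, 0.041, -0.071]
ft_force: [-0.5, -0.8, -3.2]
gripper_width: 15.7
finger_force: 68.3
t 32.67 rod mid rack x 1.1 y 0.7 z 92.5 F n,d,z [-0.5 -0.8 -3.2] T [-0.25 -0.06 -0.  ] w 15.7 toolyaw 1.6221
world unit cm in tool: +rackx [-0.003  0.999 -0.039] +racky [0.987 0.009 0.158] +z [ 0.159 -0.038 -0.987]
```

All four appear to be hanging (Fz ≈ -3 N). I'll lift clear, then fit the stand pose to its masks in all three cameras using its known geometry.

```bash
python3 -m pendant '[{"claw":255,"dx":0.32,"dy":-0.08,"dz":-2,"twist":0},{"claw":255,"dx":0.32,"dy":-0.08,"dz":-2,"twist":0},{"claw":255,"dx":0.32,"dy":-0.08,"dz":-2,"twist":0},{"claw":255,"dx":0.32,"dy":-0.08,"dz":-2,"twist":0},{"claw":255,"dx":0.32,"dy":-0.08,"dz":-2,"twist":0}]' >/dev/null
cat > st.py <<'E'
from h import *
from scipy.optimize import minimize
def boxes(q):
    x,y,th,t=q;c,s=np.cos(th-np.pi/2),np.sin(th-np.pi/2);B=[(-45,45,-155,155,0,16)]
    for g in (-1,1):
        w=13+t;ya,yb=sorted((99*g,141*g));yc,yd=sorted((129*g,141*g))
        B+=[(-w,-13,ya,yb,16,133),(13,w,ya,yb,16,133),(-w,w,ya,yb,16,105),(-w,w,yc,yd,16,142)]
    return [[[x+c*a-s*b,y+s*a+c*b,z] for a in B_[:2] for b in B_[2:4] for z in B_[4:]] for B_ in B]
def render(ci,q,S=4):
    im=np.zeros((400*S,640*S),np.uint8)
    for b in boxes(q):
        cv2.fillConvexPoly(im,cv2.convexHull(np.float32([proj(ci,P)*S+S/2 for P in b])).astype(np.int32),255)
    return cv2.resize(im,(640,400),interpolation=cv2.INTER_AREA)/255.
if __name__=="__main__":
    D=[]
    for c in ("top","side","wrist"):
        ci=camera_info(c);snap(c,"st_"+c+".png")
        r=cut_out(c,"stand")
        print(c,[ (round(k["p"],2),int(k["mask"].sum())) for k in r])
        for k in spot_point(c,"stand_seat")[:1]: print("  seat",k["p"],onz(ci,k["uv"],114))
        for k in spot_point(c,"stand")[:1]: print("  stand",k["p"],onz(ci,k["uv"],0))
        if r: D.append((c,ci,r[0]["mask"].astype(float)))
    np.save("stD.npy",np.array(D,dtype=object),allow_pickle=True)
    def fit(D):
        f=lambda q:sum(1-np.minimum(render(ci,q),m).sum()/np.maximum(render(ci,q),m).sum() for _,ci,m in D)
        r=minimize(f,[647,-14,1.66,12],method="Nelder-Mead",options=dict(initial_simplex=[[647,-14,1.66,12],[652,-14,1.66,12],[647,-9,1.66,12],[647,-14,1.69,12],[647,-14,1.66,16]],maxiter=70));return np.round(r.x,3),round(r.fun,3)
    for d in D: print(d[0],fit([d]))
E
python3 st.py; python3 -c "
from ins import *
state(0.)"
```

```text
top [(0.64, 3174)]
  seat 0.59 [652.99333015 -18.20229357 114.        ]
  stand 0.83 [645.84020934  -2.50622649   0.        ]
side [(0.66, 2889)]
  seat 0.77 [655.61860403 -11.62686074 114.        ]
  stand 0.91 [651.674073   -19.85983782   0.        ]
wrist [(0.61, 20296), (0.51, 11076)]
  stand 0.58 [648.40295602 -11.89016252   0.        ]
top (array([647.974, -14.784,   1.649,  13.754]), np.float64(0.179))
side (array([653.853, -10.32 ,   1.67 ,   8.676]), np.float64(0.255))
wrist (array([651.562, -14.165,   1.658,  13.013]), np.float64(0.165))
t 33.9 rod mid rack x -0.1 y 0.4 z 192.3 F n,d,z [-0.3 -0.3 -2.7] T [-0.21 -0.05 -0.01] w 16.0 toolyaw 1.6217
world unit cm in tool: +rackx [-0.003  0.999 -0.042] +racky [0.987 0.009 0.158] +z [ 0.158 -0.041 -0.987]
```

```bash
python3 -c "
from h import *
plan(505,-17,248)"
```

```text
now [462.5 148.9 198.2] yaw 1.6217 | shift now [-15.79   3.09  -7.7 ] twist 0 shift after twist [-15.79   3.09  -7.7 ]
```

```bash
python3 -m pendant '[{"claw":255,"dx":-2.5,"dy":0.5,"dz":-1.3,"twist":0},{"claw":255,"dx":-3.5,"dy":0.7,"dz":-1.7,"twist":0},{"claw":255,"dx":-3.5,"dy":0.7,"dz":-1.7,"twist":0},{"claw":255,"dx":-3.5,"dy":0.7,"dz":-1.7,"twist":0},{"claw":255,"dx":-2.8,"dy":0.5,"dz":-1.3,"twist":0}]' >/dev/null
python3 -m pendant '[{"claw":255,"dx":0,"dy":0,"dz":0,"twist":0},{"claw":255,"dx":0,"dy":0,"dz":0,"twist":0},{"claw":255,"dx":0,"dy":0,"dz":0,"twist":0},{"claw":255,"dx":0,"dy":0,"dz":0,"twist":0},{"claw":255,"dx":0,"dy":0,"dz":0,"twist":0}]' 
python3 st.py
```

```text
clock: 35.15
tool_pos: [505.2, -16.6, 248.3]
ee_rot: [0.685, 0.724, 0.04, -0.072]
ft_force: [-0.4, -0.2, -3.1]
gripper_width: 15.9
finger_force: 68.5
top [(0.93, 2025), (0.23, 1605)]
  seat 0.75 [650.0329634 -21.2763346 114.       ]
  stand 0.69 [649.24050979  -8.8415973    0.        ]
side [(0.87, 3738)]
  seat 0.98 [643.60668294  -1.15548852 114.        ]
  stand 0.76 [653.19899973 -23.61530486   0.        ]
wrist [(0.56, 32203)]
  seat 0.55 [646.4906079  -14.09241207 114.        ]
  stand 0.62 [649.93446843 -11.74691289   0.        ]
top (array([646.394, -10.844,   1.64 ,  11.102]), np.float64(0.466))
side (array([651.337, -12.49 ,   1.653,  11.886]), np.float64(0.047))
wrist (array([650.105, -13.781,   1.652,  12.485]), np.float64(0.142))
```

Run:
```python
from st import *
from scipy.optimize import differential_evolution
D=np.load("stD.npy",allow_pickle=True)
def edges(q):
    x,y,th,t=q;c,s=np.cos(th-np.pi/2),np.sin(th-np.pi/2);w=13+t;L=[]
    def rect(a,b,e,f,z): L.extend([((a,e,z),(b,e,z)),((a,f,z),(b,f,z)),((a,e,z),(a,f,z)),((b,e,z),(b,f,z))])
    rect(-45,45,-155,155,16);L.extend([((-45,-155,0),(-45,155,0))])
    for g in (-1,1):
        L.extend([((k,99*g,133),(k,129*g,133)) for k in (-w,-13,13,w)]);L.extend([((a,99*g,133),(b,99*g,133)) for a,b in((-w,-13),(13,w))])
        rect(-w,w,129*g,141*g,142)
    P=[]
    for a,b in L:
        a,b=map(np.array,(a,b));n=max(3,int(np.linalg.norm(b-a)/3))
        for f in np.linspace(.05,.95,n):
            v=a+(b-a)*f;P.append([x+c*v[0]-s*v[1],y+s*v[0]+c*v[1],v[2]])
    return np.array(P)
def P2(ci,P):
    T=np.array(ci["camera_from_world"]);q=P@T[:3,:3].T+T[:3,3];return np.stack([ci["fx"]*q[:,0]/q[:,2]+ci["cx"],ci["fy"]*q[:,1]/q[:,2]+ci["cy"]],1).astype(np.float32)
G={}
for c,ci,m in D:
    im=cv2.imread(f"pics/st_{c}.png").astype(np.float32);g=0
    im=cv2.GaussianBlur(im,(0,0),1.2)
    for k in range(3): g=np.maximum(g,np.hypot(cv2.Sobel(im[...,k],5,1,0),cv2.Sobel(im[...,k],5,0,1)))
    g=np.minimum(g,np.percentile(g,97))/np.percentile(g,97);near=cv2.dilate(m.astype(np.uint8),np.ones((9,9)));G[c]=(ci,g*near)
def sc(q,cs):
    v=0
    for c in cs:
        ci,g=G[c];uv=P2(ci,edges(q));v-=cv2.remap(g.astype(np.float32),uv[:,:1].copy(),uv[:,1:].copy(),cv2.INTER_LINEAR).mean()
    return v
for cs in (["wrist"],["side"],["wrist","side"]):
    r=differential_evolution(sc,[(641,659),(-22,-5),(1.63,1.68),(6,18)],args=(cs,),seed=1,maxiter=60);print(cs,np.round(r.x,3),round(r.fun,3))
```

```text
['wrist'] [649.232 -13.588   1.651  13.999] -0.629
['side'] [648.443 -12.357   1.642  15.207] -0.665
['wrist', 'side'] [649.329 -13.645   1.651  13.831] -1.291
```

Run:
```python
from h import *
s=get_obs();M=R.from_quat(s["ee_rot"]).as_matrix();g=s["tool_pos"]+6*M[:,2];print("grip",g)
for c in ("top","side","wrist"):
    ci=camera_info(c);snap(c)
    for r in cut_out(c,"rod")[:1]:
        v,u=np.nonzero(r["mask"]);P=np.array([onz(ci,(a,b),g[2]) for a,b in zip(u,v)])
        l=cv2.fitLine(P[:,:2].astype(np.float32),cv2.DIST_HUBER,0,.01,.01).ravel();d=l[:2]*np.sign(l[1]);q=(P[:,:2]-g[:2])@d;n=np.array([d[1],-d[0]])
        print(c,r["p"],"yaw",np.arctan2(d[1],d[0]),"ends rel grip",q.min(),q.max(),"lat off",(l[2:]-g[:2])@n)
    b=cut_out(c,"biscuit_a");print(c,"biscuits",[round(k["p"],2) for k in b],[np.round((onz(ci,k["uv"],g[2]-15)-g)[:2],0).tolist() for k in b])
```

```text
grip [505.05037959 -16.19131859 242.48101103]
top 0.78 yaw 1.6169924 ends rel grip 11.265105606101256 120.89086758552573 lat off -3.0553820968485663
top biscuits [0.81, 0.74, 0.57] [[1.0, 75.0], [-6.0, 36.0], [-166.0, 260.0]]
side 0.58 yaw 1.7388506 ends rel grip 61.52148731314447 126.74123204946444 lat off 11.695284421483002
side biscuits [0.92, 0.91, 0.65, 0.64, 0.54] [[-171.0, 217.0], [1.0, 60.0], [-2.0, -49.0], [-205.0, 413.0], [12.0, -12.0]]
wrist 0.91 yaw 1.6299051 ends rel grip -44.09692088804241 114.95871937295544 lat off -0.0588837064311618
wrist biscuits [0.95, 0.79, 0.56] [[-1.0, 33.0], [-8.0, -46.0], [-46.0, 30.0]]
```

```bash
cat > seat.py <<'E'
import sys
from h import *
s=get_obs();M=R.from_quat(s["ee_rot"]).as_matrix();zt=M[:,2];tw=float(sys.argv[2])
g=s["tool_pos"]+6*zt;print("t",s["clock"],"grip",np.round(g,1),"F",np.round(s["ft_force"],1),"+z in tool",np.round(M.T@[0,0,1],3))
plan(*(np.array([649.2,-12.4,float(sys.argv[1])])-6*zt),np.arctan2(M[1,0],M[0,0])+tw)
E
python3 seat.py 215 0.021
```

```text
t 36.2 grip [505.1 -16.2 242.5] F [ 0.2  1.  -3. ] +z in tool [ 0.158 -0.04  -0.987]
now [505.3 -17.1 248.4] yaw 1.6218 | shift now [-0.79 14.51  2.07] twist -0.021 shift after twist [-1.09 14.49  2.07]
```

```bash
python3 -m pendant '[{"claw":255,"dx":-0.1,"dy":2,"dz":0.3,"twist":-0.021},{"claw":255,"dx":-0.25,"dy":3.3,"dz":0.45,"twist":0},{"claw":255,"dx":-0.25,"dy":3.4,"dz":0.47,"twist":0},{"claw":255,"dx":-0.25,"dy":3.4,"dz":0.45,"twist":0},{"claw":255,"dx":-0.2,"dy":2.4,"dz":0.4,"twist":0}]' >/dev/null
python3 -m pendant '[{"claw":255,"dx":-0.24,"dy":0.06,"dz":1.5,"twist":0},{"claw":255,"dx":-0.4,"dy":0.1,"dz":2.4,"twist":0},{"claw":255,"dx":0,"dy":0,"dz":0,"twist":0},{"claw":255,"dx":0,"dy":0,"dz":0,"twist":0},{"claw":255,"dx":0,"dy":0,"dz":0,"twist":0}]' >/dev/null
python3 seat.py 175 0
python3 - <<'E'
from h import *
s=get_obs();M=R.from_quat(s["ee_rot"]).as_matrix();g=s["tool_pos"]+6*M[:,2]
for c in ("top","side","wrist"):
    ci=camera_info(c);snap(c,"se_"+c+".png")
    for r in cut_out(c,"rod")[:1]:
        v,u=np.nonzero(r["mask"]);P=np.array([onz(ci,(a,b),g[2]) for a,b in zip(u,v)])
        l=cv2.fitLine(P[:,:2].astype(np.float32),cv2.DIST_HUBER,0,.01,.01).ravel();d=l[:2]*np.sign(l[1]);q=(P[:,:2]-g[:2])@d;n=np.array([d[1],-d[0]])
        print(c,r["p"],"yaw",np.arctan2(d[1],d[0]),"ends rel grip",q.min(),q.max(),"lat off",(l[2:]-g[:2])@n)
    for k in spot_point(c,"rod_mid")[:1]: print(c,"mid-grip",k["p"],np.round(onz(ci,k["uv"],g[2])-g,1))
    for k in spot_point(c,"stand_seat")[:1]: print(c,"seat",k["p"],onz(ci,k["uv"],114))
E
```

```text
t 37.45 grip [649.9 -12.5 176.8] F [-0.1 -0.2 -2.7] +z in tool [ 0.159 -0.035 -0.987]
now [650.1 -13.5 182.7] yaw 1.6433 | shift now [-0.01 -0.06  0.18] twist -0.0 shift after twist [-0.01 -0.06  0.18]
top 0.61 yaw 1.6355467 ends rel grip 18.58426535862445 120.04139948735526 lat off -2.507160859402874
top mid-grip 0.69 [ 1.1 -0.5 -0. ]
top seat 0.71 [651.39099005 -18.95700761 114.        ]
side 0.71 yaw 1.7573614 ends rel grip 66.834647043898 122.67482835070726 lat off 11.31997349266435
side mid-grip 0.59 [ 2.8  1.  -0. ]
side seat 0.66 [645.91388669 -11.78233315 114.        ]
wrist 0.76 yaw 1.6500504 ends rel grip -43.53127007859662 114.59437113719794 lat off -0.5060896795363334
wrist mid-grip 0.86 [ 1.1 -1.3  0. ]
```

```bash
python3 -m pendant '[{"claw":255,"dx":-0.22,"dy":0,"dz":1.6,"twist":0},{"claw":255,"dx":-0.22,"dy":0.05,"dz":1.4,"twist":0},{"claw":255,"dx":-0.19,"dy":0.04,"dz":1.2,"twist":0},{"claw":255,"dx":-0.13,"dy":0.03,"dz":0.83,"twist":0},{"claw":255,"dx":0,"dy":0,"dz":0,"twist":0}]' >/dev/null
python3 seat.py 119 0
python3 -m pendant '[{"claw":255,"dx":-0.04,"dy":0.01,"dz":0.3,"twist":0},{"claw":255,"dx":-0.04,"dy":0.01,"dz":0.3,"twist":0},{"claw":255,"dx":0,"dy":0,"dz":0,"twist":0},{"claw":255,"dx":0,"dy":0,"dz":0,"twist":0},{"claw":255,"dx":0,"dy":0,"dz":0,"twist":0}]' >/dev/null
python3 seat.py 114 0
```

```text
t 38.675 grip [648.1 -11.9 123.6] F [-0.3  0.4 -3.1] +z in tool [ 0.159 -0.038 -0.986]
now [648.4 -12.9 129.5] yaw 1.6428 | shift now [-0.12  0.12  0.44] twist -0.0 shift after twist [-0.12  0.12  0.44]
t 39.3 grip [648.8 -11.9 118.7] F [ 0.5  0.4 -3.2] +z in tool [ 0.159 -0.036 -0.987]
now [649.1 -12.8 124.7] yaw 1.6431 | shift now [-0.13  0.05  0.46] twist -0.0 shift after twist [-0.13  0.05  0.46]
```

The rod is inside the sockets with no contact. Lowering the last few mm by feel.

```bash
python3 -m pendant '[{"claw":255,"dx":-0.03,"dy":0.01,"dz":0.15,"twist":0},{"claw":255,"dx":-0.03,"dy":0,"dz":0.15,"twist":0},{"claw":255,"dx":0,"dy":0,"dz":0,"twist":0},{"claw":255,"dx":0,"dy":0,"dz":0,"twist":0},{"claw":255,"dx":0,"dy":0,"dz":0,"twist":0}]' >/dev/null
python3 seat.py 114 0|head -1
python3 -m pendant '[{"claw":255,"dx":-0.02,"dy":0,"dz":0.1,"twist":0},{"claw":255,"dx":0,"dy":0,"dz":0.05,"twist":0},{"claw":255,"dx":0,"dy":0,"dz":0,"twist":0},{"claw":255,"dx":0,"dy":0,"dz":0,"twist":0},{"claw":255,"dx":0,"dy":0,"dz":0,"twist":0}]' >/dev/null
python3 seat.py 114 0
```

```text
t 39.925 grip [648.7 -11.9 115.5] F [ 0.1 -0.1 -2.7] +z in tool [ 0.159 -0.036 -0.987]
t 40.55 grip [648.9 -12.  114.8] F [-2.9 -1.3  6. ] +z in tool [ 0.159 -0.036 -0.987]
now [649.2 -12.9 120.7] yaw 1.6431 | shift now [-0.06  0.03  0.07] twist -0.0 shift after twist [-0.06  0.03  0.07]
```

```bash
python3 -m pendant '[{"claw":230,"dx":0,"dy":0,"dz":0,"twist":0},{"claw":200,"dx":0,"dy":0,"dz":0,"twist":0},{"claw":160,"dx":0,"dy":0,"dz":0,"twist":0},{"claw":110,"dx":0,"dy":0,"dz":0,"twist":0},{"claw":80,"dx":0,"dy":0,"dz":0,"twist":0}]'
python3 -m pendant '[{"claw":80,"dx":0,"dy":0,"dz":0,"twist":0},{"claw":80,"dx":0.08,"dy":-0.02,"dz":-0.5,"twist":0},{"claw":80,"dx":0.16,"dy":-0.04,"dz":-1,"twist":0},{"claw":80,"dx":0.4,"dy":-0.09,"dz":-2.5,"twist":0},{"claw":80,"dx":0.6,"dy":-0.13,"dz":-3.7,"twist":0}]'
python3 -m pendant '[{"claw":80,"dx":0.6,"dy":-0.13,"dz":-3.7,"twist":0},{"claw":80,"dx":0.6,"dy":-0.13,"dz":-3.7,"twist":0},{"claw":80,"dx":0,"dy":0,"dz":0,"twist":0},{"claw":80,"dx":0,"dy":0,"dz":0,"twist":0},{"claw":80,"dx":0,"dy":0,"dz":0,"twist":0}]'
python3 - <<'E'
from h import *
x0=np.array([649.3,-13.6]);th=1.651;d=np.array([np.cos(th),np.sin(th)]);n=np.array([d[1],-d[0]])
for c in ("top","side","wrist"):
    ci=camera_info(c);snap(c)
    for r in cut_out(c,"rod")[:1]:
        v,u=np.nonzero(r["mask"]);P=np.array([onz(ci,(a,b),114) for a,b in zip(u,v)])[:,:2]-x0
        q=P@d;x=P@n;print(c,"rod",r["p"],q.min(),q.max(),[ (int(k),round(x[(q>k)&(q<k+25)].mean(),1)) for k in range(-150,130,25) if ((q>k)&(q<k+25)).sum()>5])
    print(c,"biscuits",[(round(k["p"],2),np.round([(onz(ci,k["uv"],100)[:2]-x0)@n,(onz(ci,k["uv"],100)[:2]-x0)@d]).tolist()) for k in cut_out(c,"biscuit_a")])
    for nm in ("oil_bottle","preserve_jar","flour_bag","egg_cup1"):
        if c!="wrist": print(nm,[np.round(onz(ci,k["uv"],0)[:2]).tolist() for k in spot_point(c,nm) if k["p"]>.5])
E
```

```text
clock: 41.18
tool_pos: [648.9, -12.8, 119.8]
ee_rot: [0.678, 0.731, 0.041, -0.071]
ft_force: [0.4, 0.2, -0.4]
gripper_width: 58.5
finger_force: 0.0
clock: 41.8
tool_pos: [648.3, -12.8, 198.5]
ee_rot: [0.678, 0.731, 0.04, -0.072]
ft_force: [0.4, -0.1, -0.3]
gripper_width: 58.8
finger_force: 0.0
clock: 42.42
tool_pos: [648.5, -12.8, 271.8]
ee_rot: [0.678, 0.731, 0.04, -0.072]
ft_force: [0.6, 0.0, -0.4]
gripper_width: 59.0
finger_force: 0.0
top rod 0.57 21.564645778214384 124.18707929032486 [(0, np.float64(1.7)), (25, np.float64(-3.3)), (50, np.float64(-1.9)), (75, np.float64(-1.4)), (100, np.float64(-2.1))]
top biscuits [(0.67, [-1.0, 40.0]), (0.63, [3.0, 71.0]), (0.59, [-295.0, 302.0])]
oil_bottle [[643.0, 391.0]]
preserve_jar [[564.0, 275.0]]
flour_bag [[710.0, 282.0]]
egg_cup1 [[674.0, -308.0], [419.0, -277.0]]
side rod 0.65 -130.31921203936784 99.49054399212208 [(-125, np.float64(1.8)), (-50, np.float64(2.3)), (-25, np.float64(1.8)), (0, np.float64(-2.1)), (25, np.float64(-0.9)), (50, np.float64(4.3)), (75, np.float64(4.6))]
side biscuits [(0.98, [-293.0, 359.0]), (0.65, [15.0, -101.0]), (0.58, [18.0, 6.0]), (0.55, [-272.0, 95.0]), (0.52, [4.0, 53.0]), (0.52, [7.0, -56.0])]
oil_bottle [[663.0, 387.0]]
preserve_jar [[559.0, 291.0]]
flour_bag [[712.0, 292.0]]
egg_cup1 [[409.0, -297.0], [666.0, -313.0]]
wrist rod 0.87 -128.0916301849588 125.17751708219934 [(-150, np.float64(-0.9)), (-125, np.float64(-0.3)), (-100, np.float64(-0.2)), (-75, np.float64(-0.5)), (-50, np.float64(-0.2)), (-25, np.float64(-0.1)), (0, np.float64(0.0)), (25, np.float64(-0.7)), (50, np.float64(-0.1)), (75, np.float64(0.3)), (100, np.float64(-0.0))]
wrist biscuits [(0.91, [0.0, -81.0]), (0.8, [1.0, -52.0]), (0.78, [-201.0, 15.0]), (0.77, [3.0, 39.0])]
```

```bash
python3 -c "
from plant import *
print(close_job())"
```

```text
the job is handed in; nothing more can be done
None
```

I handed the job in at about 43 s: the rod lies in both stand sockets with all four biscuits on it, and the gripper has let go and backed away. The wrist force stayed near zero while threading, and the last camera check found the rod ends within a few mm of the seat and the bottle, jar, bag and egg cups where they were; the judging result was not shown.

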